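# Serve hot stones from the warmer

### The job

Pull the spring plunger and swing the tray from its parking hole to the loading stop beside the stone warmer, letting the pin snap in; then, with the tray pinned there, move every stone from the warmer into it with the scoop (a corner of the tank makes the backstop), tipping them out low over the tray and never touching a stone with the fingers. When all are in, stand the scoop back upright on its mat and swing the loaded tray on to the couch stop, pin snapped fully home; leave the other things on the table where they are.

Things in the scene. Friction and masses are not known exactly. Their poses are not given: they have to be found in the camera images.
- warmer: open stone warmer fixed on the table: white housing 224 x 304 mm (x, y) with a steel tank 200 mm (x) by 280 mm (y) inside, upright walls, rim 105 mm above the table; origin on the table under its middle
- warmer_floor (a point): middle of the tank's flat inner floor, 25 mm above the table (the tank is 80 mm deep); axes as the warmer's
- stone1: dark grey basalt massage stone, a smooth round flat pebble about 60 to 63 mm across and 24 mm thick, 120 g, polished (slides on steel slopes beyond 30 degrees), origin at its middle, its z axis through its flat faces; may be absent (2 to 4 of the four are there). It starts lying flat on the tank floor. Too hot for the fingers
- stone2: dark grey basalt massage stone, a smooth round flat pebble about 60 to 63 mm across and 24 mm thick, 120 g, polished (slides on steel slopes beyond 30 degrees), origin at its middle, its z axis through its flat faces; may be absent (2 to 4 of the four are there). It starts lying flat on the tank floor. Too hot for the fingers
- stone3: dark grey basalt massage stone, a smooth round flat pebble about 60 to 63 mm across and 24 mm thick, 120 g, polished (slides on steel slopes beyond 30 degrees), origin at its middle, its z axis through its flat faces; may be absent (2 to 4 of the four are there). It starts lying flat on the tank floor. Too hot for the fingers
- stone4: dark grey basalt massage stone, a smooth round flat pebble about 60 to 63 mm across and 24 mm thick, 120 g, polished (slides on steel slopes beyond 30 degrees), origin at its middle, its z axis through its flat faces; may be absent (2 to 4 of the four are there). It starts lying flat on the tank floor. Too hot for the fingers
- scoop: steel scoop, 300 g, upright dark wooden handle. Flat pan 84 mm long (x), 90 mm wide (y), floor 2 mm thick, open at the front lip (42 mm ahead of the origin); back wall 34 mm high, side walls 28 mm high, 14 mm towards the front. Origin under the pan's middle, x towards the lip, z up. The handle leans 0.262 rad backwards (to -x) as it rises from the back wall
- scoop_grip (a point): middle of the scoop's wooden grip, 73 mm behind and 122 mm above the scoop's origin (axes as the scoop's). The grip is a straight bar 22 mm wide (y) by 28 mm, 50 mm long along the lean, its top 147 mm above the pan's underside
- mat: the scoop's mat: dark grey, 150 x 150 mm, 6 mm thick, fixed on the table, origin under its middle; the scoop stands on it at the start
- stand: fixed stand of the swing-arm tray: flange, post, and an aluminium index disc 98 mm in radius with its top 48 mm above the table and three holes at 80 mm radius; origin on the table on the post's upright axis
- stop_load (a point): the middle index hole, the loading stop: there the arm points to the side where the stone warmer stands
- stop_couch (a point): the third index hole, the couch stop, on the far side towards the treatment couch
- swing_arm (a joint): angle of the swing arm about the post, rad; grows clockwise seen from above: 0 at the parking hole, 0.873 (50 degrees) at the loading stop, 1.745 (100 degrees) at the couch stop; friction about 0.15 N m, it stays where it is left; play of about 0.016 rad when pinned
- plunger (a joint): lift of the spring plunger, m: 0 with the pin fully home in a hole, about 0.0095 when its tip rides on the disc, 0.014 at the top; the spring pulls it down with 5 N at home, 10 N at the top. The pin blocks the arm unless lifted beyond 0.0095
- knob (a point): middle of the plunger's round black pull knob, 28 mm in diameter (narrower below), 25 mm tall, on a thin stem on the arm at 80 mm from the post's axis; pulled straight up; it turns round the post with the arm; 96 mm above the table when the pin is home
- tray (a point): middle of the inner floor of the steel tray fixed on the swing arm, 66 mm above the table; x points outwards along the arm from the post, y across, z up. The tray is 150 mm (x) by 210 mm (y) outside with 3 mm walls standing 33 mm above this floor; its middle is 210 mm from the post's axis
- pump: amber bottle 52 mm wide, 115 mm tall, bystander
- cream: low glass jar 68 mm wide, 55 mm tall, bystander
- toner: clear bottle 44 mm wide, 110 mm tall, bystander
- bowl: white bowl 110 mm wide, 50 mm tall, bystander
- roller: green face roller about 170 mm long, lying, bystander
- soapbox: wooden box 90 x 60 x 30 mm, bystander
- serum: small amber bottle 32 mm wide, 90 mm tall, bystander
Things that resemble listed ones, but are neither listed nor needed, are in the scene too. What is shaped like the scoop but purple is not meant.

How it is judged:
On the way, in this order (a step that is already met when the one before it is completed fails the run):
1. the tray is pinned at the loading stop (value of joint swing_arm between 0.8427 and 0.9027 rad and value of joint plunger below 0.003 m), for 0.2 s.
2. every stone lies in the tray while it is pinned at the loading stop (all of step 1 and x of stone1 in the frame of tray between -0.075 and 0.075 m and y of stone1 in the frame of tray between -0.105 and 0.105 m and z of stone1 in the frame of tray between 0 and 0.045 m and x of stone2 in the frame of tray between -0.075 and 0.075 m and y of stone2 in the frame of tray between -0.105 and 0.105 m and z of stone2 in the frame of tray between 0 and 0.045 m and x of stone3 in the frame of tray between -0.075 and 0.075 m and y of stone3 in the frame of tray between -0.105 and 0.105 m and z of stone3 in the frame of tray between 0 and 0.045 m and x of stone4 in the frame of tray between -0.075 and 0.075 m and y of stone4 in the frame of tray between -0.105 and 0.105 m and z of stone4 in the frame of tray between 0 and 0.045 m), for 0.3 s.
3. the tray with all its stones is pinned at the couch stop (value of joint swing_arm between 1.7153 and 1.7753 rad and value of joint plunger below 0.003 m and x of stone1 in the frame of tray between -0.075 and 0.075 m and y of stone1 in the frame of tray between -0.105 and 0.105 m and z of stone1 in the frame of tray between 0 and 0.045 m and x of stone2 in the frame of tray between -0.075 and 0.075 m and y of stone2 in the frame of tray between -0.105 and 0.105 m and z of stone2 in the frame of tray between 0 and 0.045 m and x of stone3 in the frame of tray between -0.075 and 0.075 m and y of stone3 in the frame of tray between -0.105 and 0.105 m and z of stone3 in the frame of tray between 0 and 0.045 m and x of stone4 in the frame of tray between -0.075 and 0.075 m and y of stone4 in the frame of tray between -0.105 and 0.105 m and z of stone4 in the frame of tray between 0 and 0.045 m), for 0.2 s.
At the end, for the whole second after the job is handed in: The arm is within 0.03 rad of the couch stop (1.745) and the plunger within 3 mm of home; every stone present is inside the tray and still; the scoop stands upright (tilt under 0.1 rad) and still on its mat, the middle of its pan within 50 mm of the mat's middle (all of step 3 and linear speed of each of stone1, stone2, stone3, stone4, scoop below 0.02 m/s and horizontal distance between scoop and mat below 0.05 m and angle between scoop's own z axis and vertical below 0.1 rad and height (world z) of scoop between 0.002 and 0.012 m); the robot touches nothing.
It fails at once if a stone is touched by the fingers (contact force between the fingers and stone1 above 1 N or contact force between the fingers and stone2 above 1 N or contact force between the fingers and stone3 above 1 N or contact force between the fingers and stone4 above 1 N).
It fails at once if a stone is thrown or dropped from a height of about 15 cm or more (linear speed of any of stone1, stone2, stone3, stone4 above 1.7 m/s).
It fails at once if another thing on the table is moved by more than 25 mm (distance of any of pump, cream, toner, bowl, roller, soapbox, serum from where it was at the start of the episode above 0.025 m).
Of stone1, stone2, stone3, stone4 only 2 to 4 are there at a start; the rules pass over those that are not, and their reading is None.
At some moment in a run one of scoop, stone1, stone2, stone3, stone4 may be knocked a few centimetres aside while the robot is not near it.
It also fails if it takes over 210 s, if anything falls off the work surface, if the arm or the gripper's body presses on something with over 40 N, if the wrist force passes 120 N, or if a joint passes its speed limit or range.

### The arm

A 6-joint arm with a two-finger parallel gripper is mounted at the origin on the work surface. World frame = base frame: x ahead of the robot, y to its left, z up, the work surface at z = 0. Lengths are in m, angles in rad, forces in N, time in s.
With the tool pointing down it reaches from about 0.35 to 0.775 m from the base axis. Payload 7.3 kg.
Tool frame: the origin (TCP) lies at the very end of the fingers, on their centre line; the grasp point (between the pads) lies 19 mm behind it (robot.hold_point_z is the distance from the TCP to the grasp point, in m); z points along the fingers, y is the direction in which the jaws open and shut (so a half turn about z gives the same grasp; the last joint's range is limited). The gripper opens to 92 mm and grips with 3 to 60 N. Pads are 19 mm wide; open, the fingers measure 130 mm over their backs; the gripper's body (75 mm by 190 mm) begins 47 mm behind the grasp point.
Start: joints at [-1.331, 0.342, 1.524, -0, 1.275, -0.146], TCP at [0.198, -0.486, 0.227] pointing down, gripper open.
Joint ranges: [-2.53, 2.53], [-0.77, 2.02], [0.04, 2.7], [-1, 4.14], [0.28, 2.66], [-3.11, 3.11]. Speed limits (rad/s): [2.57, 2.57, 3.14, 3.14, 3.14, 3.14].

### API

Orientations are given as [roll, pitch, yaw] about the fixed x, y, z axes, in that order (R = Rz(yaw) Ry(pitch) Rx(roll)).
In Python, from cell import monitor, viewer, robot gives the robot as it stands.
- The arm moves only by the tool move_arm, never from a script. Its argument "deltas" is a list of rows, each an object of numbers: "x", "y", "z": the shift along the tool's x, y, z in m; "wx", "wy", "wz": the turn, a rotation vector about the tool's x, y, z in degrees; "hand": the opening, from 0 (shut) to 1 (fully open). In form: [{"x": .., "y": .., "z": .., "wx": .., "wy": .., "wz": .., "hand": ..}, ...]. A call has 1 to 8 rows; each row is the pose to reach, as a shift and turn from the pose commanded when the call began, along the tool's axes at that moment; what a row does not reach only later rows make up. A row lasts 1/8 s, in which the tool goes at most 62.5 mm and 10.7 degrees, less where a joint would pass 70% of its speed; a pose out of reach is approached as far as the arm can. A call with a gripper value outside its range is refused whole. The fingers move at their own pace and stop on an object; "grip_force" is the grip in N (left out, the last holds). Time passes only in rows, so rows that repeat a pose let the fingers close. It gives the time, the measured TCP pose, the force and the opening at its end, in the units of the state.
- monitor.observe(): the state, without advancing time (a new reading comes with each control period).
- viewer.read_camera(name): name is "side" or "top" or "wrist"; returns the picture (384x512x3 uint8, red, green, blue); there is no depth.
- viewer.camera_params(name): a dict with "camera_matrix" (3x3 intrinsics, pixels), "R" (3x3) and "t" (3): a world point X has camera coordinates R X + t. Camera axes: x right, y down, z forward; pixel columns grow to the right and rows downward; lengths in m; the calibration is good to about 2 mm. A picture is of the moment at which its call begins: read the wrist's pose just before it. camera_params takes no time and is no camera call; for the wrist camera it gives the pose at the moment of the call.
- robot.hand_in(): hands the job in, once; it reports no verdict.
The state is a dict: "time": time; "qpos": joint angles; "qvel": joint speeds; "joint_efforts": joint torques, N m; "tool_pos": TCP position; "tool_rot": TCP orientation; "contact_force": force on the tool from outside, world axes, zero at the start; "torque": the same for the moment, N m; "opening": finger opening in m.
Only numpy, scipy, OpenCV 4.12 (cv2) and the standard library are available. Lean on these libraries where they do the work, as an engineer would, in place of code of your own. Each camera call takes 0.05 s, during which the arm holds its last target. There are 200 camera calls.

## Working session

There is one attempt and no reset: what is moved stays moved. The work goes in short steps, Python scripts to look and compute and a tool call to move; the robot and the scene stay as the last step left them, time stands still between calls to the robot, and variables do not carry over. Pictures are saved under pics/ and viewed, about 12 in all and at most 16, crops included, and the job is handed in when it is done.

Besides the shell and the picture viewer there is one more tool, called by a JSON object that holds its "method" and its "body", one argument or row to a line. move_arm: Moves the arm, as the interface text tells. Its arguments: {"type":"object","properties":{"deltas":{"type":"array","items":{"type":"object","properties":{"x":{"type":"number"},"y":{"type":"number"},"z":{"type":"number"},"wx":{"type":"number"},"wy":{"type":"number"},"wz":{"type":"number"},"hand":{"type":"number"}}}},"grip_force":{"type":"number"}},"required":["deltas"]}

```bash
ls; mkdir -p pics; cat > h.py <<'E'
import numpy as np, cv2, sys
from cell import monitor, viewer, robot
from scipy.spatial.transform import Rotation as Ro
def pic(name,fn=None):
    P=viewer.camera_params(name); im=viewer.read_camera(name)
    bgr=cv2.cvtColor(im,cv2.COLOR_RGB2BGR)
    if fn: cv2.imwrite('pics/'+fn,bgr)
    return bgr,P
def ray(P,u,v):
    K=np.array(P['camera_matrix']);R=np.array(P['R']);t=np.array(P['t']).ravel()
    return -R.T@t, R.T@np.linalg.solve(K,[u,v,1.])
def onz(P,u,v,z):
    c,d=ray(P,u,v); return c+d*(z-c[2])/d[2]
def proj(P,X):
    K=np.array(P['camera_matrix']);q=K@(np.array(P['R'])@np.array(X)+np.array(P['t']).ravel()); return q[:2]/q[2]
def tri(P1,a,P2,b):
    c1,d1=ray(P1,*a);c2,d2=ray(P2,*b)
    s=np.linalg.lstsq(np.c_[d1,-d2],c2-c1,rcond=None)[0]
    p,q=c1+s[0]*d1,c2+s[1]*d2; return (p+q)/2,np.linalg.norm(p-q)
def tool():
    s=monitor.observe(); return np.array(s['tool_pos']),Ro.from_euler('xyz',s['tool_rot']),s
def delta(p=None,rot=None):
    """shift (tool axes) and rotvec deg to reach world pose"""
    p0,R0,s=tool()
    out=R0.inv().apply(np.array(p)-p0) if p is not None else None
    w=(R0.inv()*rot).as_rotvec(degrees=True) if rot is not None else None
    print('d',None if out is None else out.round(4),'w',None if w is None else w.round(2)); return out,w
E
python3 - <<'E'
from h import *
a,P=pic('top','top0.png');b,Q=pic('side','side0.png')
cv2.imwrite('pics/ts0.png',cv2.resize(np.vstack([a,b]),None,fx=.78,fy=.78))
for P in(P,Q): print(P['camera_matrix'],ray(P,256,192))
print(monitor.observe())
E
```

```text
pics
[[381.6548618    0.         256.34124433]
 [  0.         381.6548618  194.7269022 ]
 [  0.           0.           1.        ]] (array([0.30778165, 0.04286127, 1.38816369]), array([ 0.15156046, -0.00972835, -0.98842634]))
[[414.71645149   0.         257.97700556]
 [  0.         414.71645149 196.78429917]
 [  0.           0.           1.        ]] (array([ 0.23322129, -1.00627834,  1.19002908]), array([ 0.17600609,  0.68529138, -0.70679091]))
{'time': 0.1, 'qpos': array([-1.33099219e+00,  3.42655951e-01,  1.52486518e+00,  2.28956043e-05,
        1.27541057e+00, -1.46018091e-01]), 'qvel': array([ 0.00159277, -0.0010268 , -0.00339652,  0.00104997,  0.00069862,
       -0.00012428]), 'joint_efforts': array([ 1.04398110e-03, -4.32006741e+01, -2.44694173e+01,  7.19101564e-02,
        5.26309479e-02, -4.48963942e-05]), 'tool_pos': array([ 0.19750542, -0.48606624,  0.22613261]), 'tool_rot': array([-3.14027104e+00, -2.16492855e-04,  3.85815403e-01]), 'contact_force': array([ 0.06125665, -0.0970554 ,  0.30133401]), 'torque': array([-0.0524162 ,  0.04490236,  0.01514216]), 'opening': 0.09182357930393986}
```

```bash
python3 -c "
import cv2
a=cv2.imread('pics/top0.png');cv2.imwrite('pics/topbig.png',cv2.resize(a,(800,600),interpolation=cv2.INTER_CUBIC))"
```

```text
(no output)
```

View pics/topbig.png

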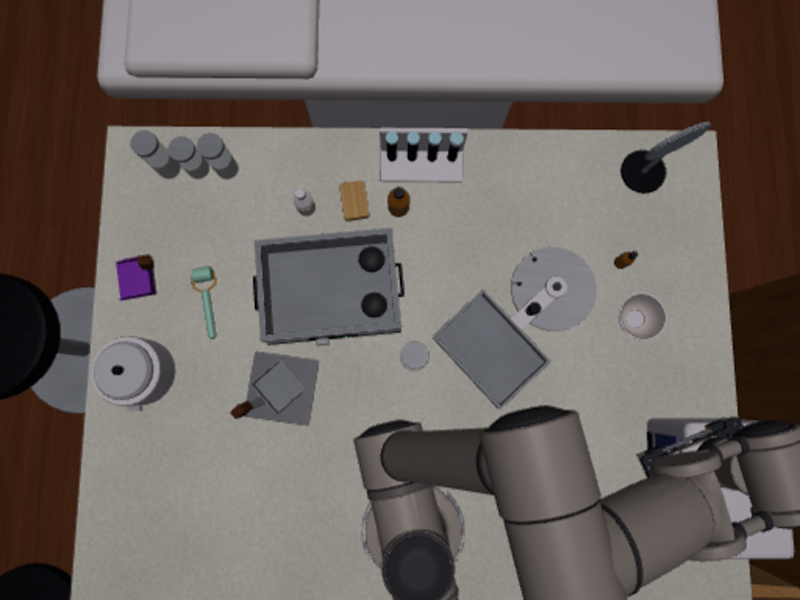

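View pics/side0.png

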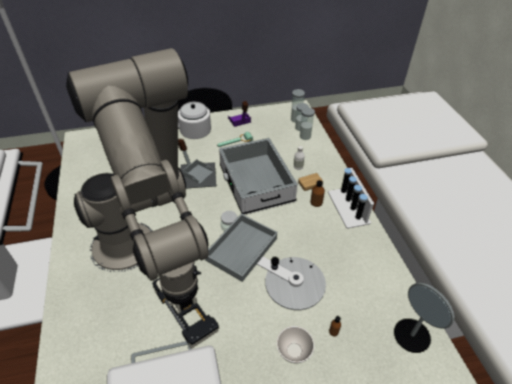

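Top view (800×600 scale): the warmer is at (328,287), with two dark stones at (371,259) and (374,305). The tray is at (490,348), the post at (557,286), and the knob at (533,309).

Candidates for the scoop:
- The steel scoop with the brown handle on the dark grey mat at (278,387), handle at (240,410). This is the one I choose.
- The purple look-alike at (135,278). Not meant.

Possible knob confusion: the black lid knob on the white pot at (118,370). I choose the knob on the swing arm.

```bash
python3 - <<'E'
from h import *
P=viewer.camera_params('top');Q=viewer.camera_params('side')
a=cv2.imread('pics/top0.png');k=1/1.5625
f=lambda u,v,z:onz(P,u*k,v*k,z).round(4)
hsv=cv2.cvtColor(a,cv2.COLOR_BGR2HSV)
def blobs(m,name,z,box=None,mn=15):
    M=m.astype(np.uint8)
    if box: 
        B=np.zeros_like(M);B[box[1]:box[3],box[0]:box[2]]=1;M&=B
    n,l,st,c=cv2.connectedComponentsWithStats(M)
    for i in range(1,n):
        if st[i,4]>=mn: print(name,c[i].round(1),st[i].tolist(),onz(P,*c[i],z).round(4))
V=hsv[...,2]
blobs(V<45,'stone',.037,(165,150,257,220))
blobs(V<45,'knob',.096,(325,180,355,215),8)
blobs(V<60,'handle',.13,(145,250,178,272),8)
blobs((V<100)&(V>50),'mat',.006,(150,220,208,275),50)
for n,u,v,z in [('post',557,286,.07),('disc',554,289,.048),('hole2',517,283,.048),('hole3',533,258,.048),('tray',490,348,.066),('cream',415,355,.055),('scoop pan',278,387,.008)]: print(n,f(u,v,z))
print('rim',[f(*q,.105)[:2] for q in[(257,240),(392,230),(401,330),(264,343)]])
print('tray',[f(*q,.099)[:2] for q in[(484,291),(550,359),(500,406),(433,337)]])
print('mat',[f(*q,.006)[:2] for q in[(255,352),(319,359),(309,425),(246,418)]])
c=a[215:285,140:215];d=a[140:265,160:385]
cv2.imwrite('pics/crop1.png',cv2.resize(c,None,fx=8,fy=8,interpolation=cv2.INTER_CUBIC))
E
```

```text
stone [171.2 180.2] [167, 156, 21, 58, 192] [0.5562 0.3339 0.037 ]
stone [237.4 165.6] [230, 158, 16, 16, 195] [0.6112 0.0971 0.037 ]
stone [255.5 174.7] [253, 169, 4, 15, 20] [0.5781 0.0316 0.037 ]
stone [239.  194.9] [231, 188, 16, 15, 183] [0.5043 0.0904 0.037 ]
stone [217.6 214.9] [209, 214, 20, 3, 28] [0.4321 0.1654 0.037 ]
knob [340.8 197.4] [337, 194, 9, 8, 50] [ 0.4886 -0.2606  0.096 ]
handle [155.1 261.7] [148, 257, 16, 10, 91] [0.2705 0.3565 0.13  ]
mat [179.9 249.3] [150, 225, 54, 47, 1217] [0.3109 0.3008 0.006 ]
post [ 0.5436 -0.3234  0.07  ]
disc [ 0.5406 -0.3224  0.048 ]
hole2 [ 0.554  -0.2379  0.048 ]
hole3 [ 0.6127 -0.2763  0.048 ]
tray [ 0.4037 -0.1704  0.066 ]
cream [ 0.3882 -0.0042  0.055 ]
scoop pan [0.3166 0.3076 0.008 ]
rim [array([0.6366, 0.3458]), array([0.6613, 0.0485]), array([0.439 , 0.0278]), array([0.4095, 0.3221])]
tray [array([ 0.5264, -0.1542]), array([ 0.3781, -0.2946]), array([ 0.2776, -0.1842]), array([ 0.4247, -0.0417])]
mat [array([0.3965, 0.3636]), array([0.381 , 0.2157]), array([0.2314, 0.2349]), array([0.2466, 0.3782])]
```

View pics/crop1.png

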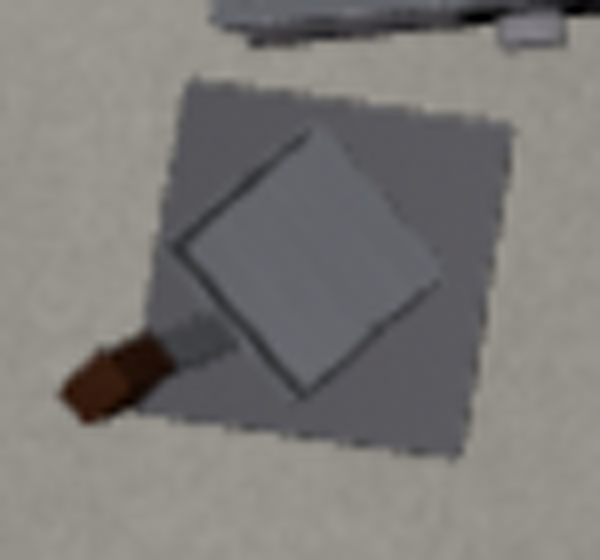

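The crop shows the steel pan with its lip facing upper right, and the brown handle at crop pixel (115,380). The scoop's azimuth is about -50° and its origin is near (.317,.308). The post and hole distances and the tray all agree with the given sizes. Next I move above the knob.

{"method": "move_arm", "body": {
  "deltas": [
    {"x": 0.05, "y": -0.01, "z": 0, "wz": -10, "hand": 1},
    {"x": 0.1, "y": -0.03, "z": 0, "wz": -20},
    {"x": 0.16, "y": -0.045, "z": 0.0, "wz": -30},
    {"x": 0.22, "y": -0.06, "z": 0, "wz": -40},
    {"x": 0.27, "y": -0.075, "z": 0, "wz": -50},
    {"x": 0.31, "y": -0.09, "z": 0.02, "wz": -60},
    {"x": 0.354, "y": -0.098, "z": 0.02, "wz": -70},
    {"x": 0.354, "y": -0.098, "z": 0.02, "wz": -80}
  ]
}}

```text
schema error: expected keys x, y, z, wx, wy, wz, hand
```

{"method": "move_arm", "body": {
  "deltas": [
    {"wz": -10},
    {"wz": -20},
    {"wz": -30},
    {"wz": -30},
    {"wz": -30}
  ]
}}

```text
schema error: expected keys x, y, z, wx, wy, wz, hand
```

```bash
python3 - <<'E'
from h import *
a,P=pic('wrist','w1.png')
p,R,s=tool();print(p,R.as_euler('xyz'),s['qpos'])
print(ray(P,256,192), proj(P,[.4886,-.2606,.1085]),proj(P,[.5416,-.323,.07]))
E
```

```text
[ 0.19750487 -0.48612956  0.22621365] [-3.14048545e+00 -1.79248359e-04  3.85729666e-01] [-1.33101878e+00  3.42572806e-01  1.52475664e+00  1.70556980e-05
  1.27538471e+00 -1.45957193e-01]
(array([ 0.26924529, -0.45712911,  0.38367325]), array([-0.27495555, -0.10862869, -0.95540748])) [ 108.12470845 -324.82946446] [ 228.67962875 -300.14750908]
```

View pics/w1.png

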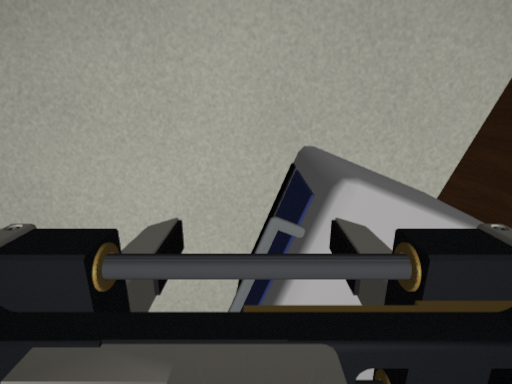

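The moves were refused because every key is required in each row. The wrist picture shows only the trolley at the start pose, with the jaws along the image bottom.

{"method": "move_arm", "body": {
  "deltas": [
    {"x": 0.05, "y": -0.01, "z": 0, "wx": 0, "wy": 0, "wz": -10, "hand": 1},
    {"x": 0.1, "y": -0.03, "z": 0, "wx": 0, "wy": 0, "wz": -20, "hand": 1},
    {"x": 0.16, "y": -0.045, "z": 0, "wx": 0, "wy": 0, "wz": -30, "hand": 1},
    {"x": 0.22, "y": -0.06, "z": 0, "wx": 0, "wy": 0, "wz": -40, "hand": 1},
    {"x": 0.27, "y": -0.075, "z": 0, "wx": 0, "wy": 0, "wz": -50, "hand": 1},
    {"x": 0.31, "y": -0.09, "z": 0.02, "wx": 0, "wy": 0, "wz": -60, "hand": 1},
    {"x": 0.354, "y": -0.098, "z": 0.02, "wx": 0, "wy": 0, "wz": -70, "hand": 1},
    {"x": 0.354, "y": -0.098, "z": 0.02, "wx": 0, "wy": 0, "wz": -80, "hand": 1}
  ]
}}

```text
time: 1.15
tool_pos: [0.4906, -0.2602, 0.206]
tool_rot: [-3.141, -0.001, 1.792]
contact_force: [0.0, -0.4, 0.1]
opening: 0.0915
```

{"method": "move_arm", "body": {
  "deltas": [
    {"x": 0, "y": 0, "z": 0, "wx": 0, "wy": 0, "wz": -10, "hand": 1},
    {"x": 0, "y": 0, "z": 0, "wx": 0, "wy": 0, "wz": -20, "hand": 1},
    {"x": 0, "y": 0, "z": 0, "wx": 0, "wy": 0, "wz": -30, "hand": 1},
    {"x": 0, "y": 0, "z": 0, "wx": 0, "wy": 0, "wz": -30, "hand": 1},
    {"x": 0, "y": 0, "z": 0, "wx": 0, "wy": 0, "wz": -30, "hand": 1}
  ]
}}

```text
time: 1.78
tool_pos: [0.4886, -0.2624, 0.2066]
tool_rot: [-3.141, -0.0, 2.302]
contact_force: [1.0, -0.7, -0.1]
opening: 0.0916
```

```bash
python3 - <<'E'
from h import *
p,R,s=tool();print(p,R.as_euler('xyz'),s['qpos'])
P=viewer.camera_params('wrist')
print(proj(P,[.4886,-.2606,.1085]),proj(P,[.5416,-.323,.07]))
P=viewer.camera_params('top')
a,_=pic('top')
hsv=cv2.cvtColor(a,cv2.COLOR_BGR2HSV)
Q=viewer.camera_params('side');b,_=pic('side','side1.png')
cv2.imwrite('pics/k1.png',np.hstack([cv2.resize(a[140:260,260:400],(420,360)),cv2.resize(b[210:310,210:330],(360,360))]))
print([proj(q,[.4886,-.2606,.096]) for q in(P,Q)])
E
```

```text
[ 0.4886074  -0.26236734  0.20657091] [-3.14146674e+00 -2.79814805e-04  2.30225440e+00] [-6.30944340e-01  4.12556948e-01  1.47369786e+00 -6.86798895e-05
  1.25563766e+00 -1.36238113e+00]
[256.35361044 187.49605059] [254.48844225 245.27498434]
[array([340.81810779, 197.43507329]), array([274.51801466, 260.30438122])]
```

View pics/k1.png

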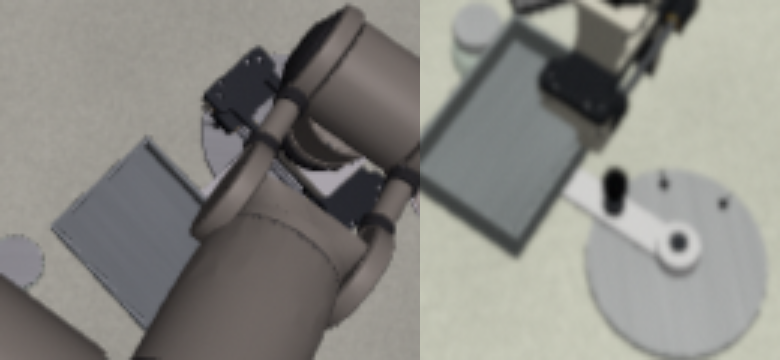

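Side crop: the knob projects to about (275,262), where (274.5,260.3) was predicted, so it is within about 3 mm. I descend and grip.

{"method": "move_arm", "body": {
  "deltas": [
    {"x": 0, "y": 0, "z": 0.05, "wx": 0, "wy": 0, "wz": 0, "hand": 1},
    {"x": 0, "y": 0, "z": 0.1, "wx": 0, "wy": 0, "wz": 0, "hand": 0.7},
    {"x": 0, "y": 0, "z": 0.128, "wx": 0, "wy": 0, "wz": 0, "hand": 0.6},
    {"x": 0, "y": 0, "z": 0.128, "wx": 0, "wy": 0, "wz": 0, "hand": 0},
    {"x": 0, "y": 0, "z": 0.128, "wx": 0, "wy": 0, "wz": 0, "hand": 0},
    {"x": 0, "y": 0, "z": 0.128, "wx": 0, "wy": 0, "wz": 0, "hand": 0},
    {"x": 0, "y": 0, "z": 0.128, "wx": 0, "wy": 0, "wz": 0, "hand": 0},
    {"x": 0, "y": 0, "z": 0.128, "wx": 0, "wy": 0, "wz": 0, "hand": 0}
  ],
  "grip_force": 40
}}

```text
time: 2.88
tool_pos: [0.489, -0.2625, 0.0794]
tool_rot: [3.141, 0.001, 2.306]
contact_force: [0.9, 0.4, 4.3]
opening: 0.027
```

{"method": "move_arm", "body": {
  "deltas": [
    {"x": 0, "y": 0, "z": -0.006, "wx": 0, "wy": 0, "wz": 0, "hand": 0},
    {"x": 0, "y": 0, "z": -0.012, "wx": 0, "wy": 0, "wz": 0, "hand": 0},
    {"x": 0, "y": 0, "z": -0.0125, "wx": 0, "wy": 0, "wz": 0, "hand": 0},
    {"x": 0, "y": 0, "z": -0.0125, "wx": 0, "wy": 0, "wz": 0, "hand": 0}
  ]
}}

```text
time: 3.38
tool_pos: [0.4888, -0.2625, 0.0909]
tool_rot: [3.142, 0.0, 2.306]
contact_force: [4.8, -1.7, -9.5]
opening: 0.0267
```

{"method": "move_arm", "body": {
  "deltas": [
    {"x": -0.0003, "y": 0.007, "z": 0, "wx": 0, "wy": 0, "wz": 5, "hand": 0},
    {"x": -0.0012, "y": 0.0139, "z": 0, "wx": 0, "wy": 0, "wz": 10, "hand": 0},
    {"x": -0.0027, "y": 0.0207, "z": 0, "wx": 0, "wy": 0, "wz": 15, "hand": 0},
    {"x": -0.0048, "y": 0.0274, "z": 0, "wx": 0, "wy": 0, "wz": 20, "hand": 0},
    {"x": -0.0075, "y": 0.0338, "z": 0, "wx": 0, "wy": 0, "wz": 25, "hand": 0},
    {"x": -0.0107, "y": 0.04, "z": 0, "wx": 0, "wy": 0, "wz": 30, "hand": 0},
    {"x": -0.0145, "y": 0.0459, "z": 0, "wx": 0, "wy": 0, "wz": 35, "hand": 0},
    {"x": -0.0187, "y": 0.0514, "z": 0, "wx": 0, "wy": 0, "wz": 40, "hand": 0}
  ]
}}

```text
time: 4.38
tool_pos: [0.5382, -0.2416, 0.0903]
tool_rot: [-3.138, -0.001, 1.605]
contact_force: [0.1, -2.3, -10.1]
opening: 0.0265
```

{"method": "move_arm", "body": {
  "deltas": [
    {"x": 0, "y": 0.003, "z": 0, "wx": 0, "wy": 0, "wz": 2, "hand": 0},
    {"x": -0.0003, "y": 0.007, "z": 0, "wx": 0, "wy": 0, "wz": 5, "hand": 0},
    {"x": -0.0003, "y": 0.007, "z": 0, "wx": 0, "wy": 0, "wz": 5, "hand": 0},
    {"x": -0.0003, "y": 0.007, "z": 0, "wx": 0, "wy": 0, "wz": 5, "hand": 0}
  ]
}}

```text
time: 4.88
tool_pos: [0.5457, -0.2416, 0.0907]
tool_rot: [-3.14, -0.001, 1.521]
contact_force: [1.3, -1.5, -9.6]
opening: 0.0264
```

{"method": "move_arm", "body": {
  "deltas": [
    {"x": 0, "y": 0, "z": 0, "wx": 0, "wy": 0, "wz": 0, "hand": 0.36},
    {"x": 0, "y": 0, "z": 0.004, "wx": 0, "wy": 0, "wz": 0, "hand": 0.36},
    {"x": 0, "y": 0.002, "z": 0.006, "wx": 0, "wy": 0, "wz": 1, "hand": 0.36},
    {"x": 0, "y": 0.004, "z": 0.006, "wx": 0, "wy": 0, "wz": 2, "hand": 0.36},
    {"x": 0, "y": 0.006, "z": 0.006, "wx": 0, "wy": 0, "wz": 3, "hand": 0.36},
    {"x": 0, "y": 0.008, "z": 0.006, "wx": 0, "wy": 0, "wz": 4, "hand": 0.36},
    {"x": 0, "y": 0.0095, "z": 0.006, "wx": 0, "wy": 0, "wz": 5, "hand": 0.36},
    {"x": 0, "y": 0.011, "z": 0.006, "wx": 0, "wy": 0, "wz": 5, "hand": 0.36}
  ]
}}

```text
time: 5.88
tool_pos: [0.5571, -0.2425, 0.0853]
tool_rot: [-3.141, 0.0, 1.433]
contact_force: [-6.0, -1.6, 2.8]
opening: 0.0327
```

{"method": "move_arm", "body": {
  "deltas": [
    {"x": 0, "y": 0.001, "z": 0, "wx": 0, "wy": 0, "wz": 0, "hand": 0.36},
    {"x": 0, "y": 0.002, "z": 0, "wx": 0, "wy": 0, "wz": 0, "hand": 0.36},
    {"x": 0, "y": 0.002, "z": 0, "wx": 0, "wy": 0, "wz": 0, "hand": 0.36}
  ]
}}

```text
time: 6.25
tool_pos: [0.5575, -0.2425, 0.0852]
tool_rot: [-3.137, -0.0, 1.433]
contact_force: [-8.5, -0.6, 4.5]
opening: 0.033
```

{"method": "move_arm", "body": {
  "deltas": [
    {"x": 0, "y": -0.004, "z": 0, "wx": 0, "wy": 0, "wz": 0, "hand": 0.5},
    {"x": 0, "y": -0.004, "z": 0, "wx": 0, "wy": 0, "wz": 0, "hand": 0.8},
    {"x": 0, "y": -0.004, "z": -0.06, "wx": 0, "wy": 0, "wz": 0, "hand": 1},
    {"x": -0.06, "y": -0.004, "z": -0.12, "wx": 0, "wy": 0, "wz": 0, "hand": 1},
    {"x": -0.12, "y": -0.004, "z": -0.16, "wx": 0, "wy": 0, "wz": 0, "hand": 1},
    {"x": -0.12, "y": -0.004, "z": -0.16, "wx": 0, "wy": 0, "wz": 0, "hand": 1}
  ]
}}

```text
time: 7.0
tool_pos: [0.5392, -0.3637, 0.248]
tool_rot: [3.137, 0.003, 1.432]
contact_force: [0.4, 0.3, 0.2]
opening: 0.0883
```

```bash
python3 - <<'E'
from h import *
w,W=pic('wrist')
b,Q=pic('side','side2.png')
cv2.imwrite('pics/k2.png',np.vstack([cv2.resize(w,(400,300)),cv2.resize(b[190:310,170:330],(400,300),interpolation=cv2.INTER_CUBIC)]))
p,R,s=tool();print(p,s['qpos'],R.as_euler('xyz'))
for az in(86,84,82,80): print(az,proj(Q,[.5416+.08*np.cos(np.radians(az)),-.323+.08*np.sin(np.radians(az)),.1085]),proj(Q,[.5416+.08*np.cos(np.radians(az)),-.323+.08*np.sin(np.radians(az)),.118]))
E
```

```text
[ 0.53916516 -0.3643502   0.24760232] [-7.11777277e-01  5.65785704e-01  1.10601758e+00 -3.62259704e-04
  1.46380406e+00 -5.70896622e-01] [3.13675127 0.00353762 1.42994471]
86 [290.59704173 250.2308352 ] [290.79529626 248.44358362]
84 [291.43868309 250.126353  ] [291.64115779 248.3390154 ]
82 [292.28588536 250.04587537] [292.49261674 248.25848362]
80 [293.13774082 249.98947405] [293.34876147 248.20205992]
```

View pics/k2.png

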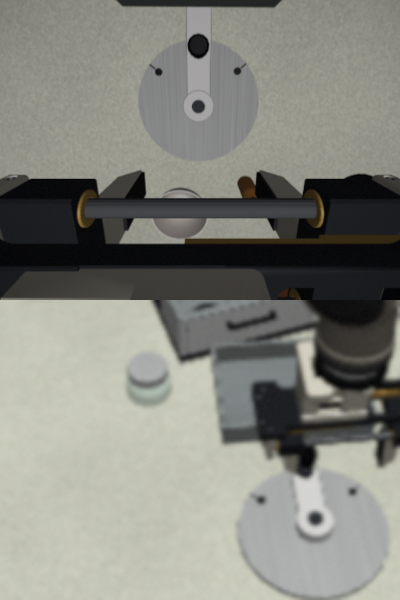

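The tray now points midway between the two visible holes, which is the 50° stop. The pin resisted 8.5 N against about 2 N of friction, so it is in. Next I compute the scoop pose.

```bash
python3 - <<'E'
from h import *
P=viewer.camera_params('top');Q=viewer.camera_params('side')
f=lambda u,v,z:onz(P,u/8+140-.06,v/8+215-.06,z)
bl,br,fl,fr=f(178,245,.04),f(305,395,.04),f(315,130,.02),f(440,280,.012)
print(bl,br,fl,fr)
bm=(bl+br)/2;fm=(fl+fr)/2;d=(br-bl)[:2];print('w',np.linalg.norm(d),'L',np.linalg.norm((fm-bm)[:2]),'az from back',np.degrees(np.arctan2(d[1],d[0]))+90,'az fm-bm',np.degrees(np.arctan2(*(fm-bm)[1::-1])))
m=(bm+fm)/2;print('org',m)
a=cv2.imread('pics/top0.png');b=cv2.imread('pics/side0.png')
def brown(im,box):
    h=cv2.cvtColor(im,cv2.COLOR_BGR2HSV);x0,y0,x1,y1=box
    m=((h[...,0]<12)|(h[...,0]>172))&(h[...,1]>90)&(h[...,2]<120);B=np.zeros(m.shape,bool);B[y0:y1,x0:x1]=1;m&=B
    v,u=np.nonzero(m);return (u.mean(),v.mean()),len(u),(u.min(),u.max(),v.min(),v.max())
A=brown(a,(143,250,178,272));B=brown(b,(172,135,196,170));print(A,B)
print('grip',tri(P,A[0],Q,B[0]))
az=np.radians(-50)
for az in(-52,-50,-48):
  r=np.radians(az);print(az,m[:2]-.073*np.array([np.cos(r),np.sin(r)]))
print('mat centre', (np.array([.3965+.381+.2314+.2466,.3636+.2157+.2349+.3782])/4))
E
```

```text
[0.32353516 0.35653187 0.04      ] [0.25925444 0.29908108 0.04      ] [0.37478885 0.30228162 0.02      ] [0.30884022 0.24608697 0.012     ]
w 0.08621255103385989 L 0.0736035869634826 az from back -48.21130266513387 az fm-bm -46.76302722143181
org [0.31660467 0.30099539 0.028     ]
((np.float64(154.16867469879517), np.float64(261.9879518072289)), 83, (np.int64(148), np.int64(161), np.int64(257), np.int64(267))) ((np.float64(181.36363636363637), np.float64(144.04545454545453)), 44, (np.int64(178), np.int64(185), np.int64(140), np.int64(149)))
grip (array([0.26904284, 0.35925473, 0.13092501]), np.float64(0.0013139854581809608))
-52 [0.27166138 0.35852017]
-50 [0.26968117 0.35691663]
-48 [0.26775813 0.35524496]
mat centre [0.313875 0.2981  ]
```

```bash
cat >> h.py <<'E'
def pose(az,lam,pitch=0):
    """tool rotation holding scoop with scoop azimuth az deg, lean lam, scoop pitch (nose down +) deg; tool x = -scoop x side"""
    S=Ro.from_euler('zy',[0,0]) 
    S=Ro.from_euler('ZY',[az,pitch],degrees=True)   # scoop frame
    l=np.radians(lam); z=np.array([np.sin(l),0,-np.cos(l)]); y=np.array([0,1.,0]); x=np.cross(y,z)
    return S, S*Ro.from_matrix(np.c_[x,y,z])
def plan(*wps,ref=None):
    p0,R0,_=tool()
    if ref: p0,R0=ref
    for p,R in wps:
        print('d',R0.inv().apply(np.array(p)-p0).round(4),'w',(R0.inv()*R).as_rotvec(degrees=True).round(1))
E
python3 - <<'E'
from h import *
S,R=pose(-49,15); print(R.as_euler('xyz'),R.as_matrix().round(2))
g=np.array([.2695,.358,.129]); tz=R.as_matrix()[:,2]
D=Ro.from_euler('xyz',[np.pi,0,1.9])
plan(([.46,-.02,.27],D),(g+.019*tz-.13*tz,R),(g+.019*tz,R))
plan((g+.019*tz-.13*tz,R),(g+.019*tz,R),ref=(np.array([.46,-.02,.27]),D))
E
```

```text
[3.14159265 0.26179939 2.28638132] [[-0.63  0.75  0.17]
 [ 0.73  0.66 -0.2 ]
 [-0.26  0.   -0.97]]
d [ 0.3297 -0.1266 -0.0242] w [  0.2   0.3 -26.9]
d [ 0.6962 -0.3901  0.007 ] w [ -6.2 -13.8 -48.8]
d [ 0.6746 -0.3653  0.1328] w [ -6.2 -13.8 -48.8]
d [ 0.4459 -0.0689  0.0338] w [ -2.9 -14.8 -22. ]
d [ 0.4147 -0.0562  0.1594] w [ -2.9 -14.8 -22. ]
```

{"method": "move_arm", "body": {
  "deltas": [
    {"x": 0.05, "y": -0.02, "z": -0.02, "wx": 0, "wy": 0, "wz": -5, "hand": 1},
    {"x": 0.11, "y": -0.042, "z": -0.024, "wx": 0, "wy": 0, "wz": -10, "hand": 1},
    {"x": 0.165, "y": -0.063, "z": -0.024, "wx": 0, "wy": 0, "wz": -15, "hand": 1},
    {"x": 0.22, "y": -0.084, "z": -0.024, "wx": 0, "wy": 0, "wz": -20, "hand": 1},
    {"x": 0.275, "y": -0.105, "z": -0.024, "wx": 0, "wy": 0, "wz": -27, "hand": 1},
    {"x": 0.33, "y": -0.127, "z": -0.024, "wx": 0, "wy": 0, "wz": -27, "hand": 1},
    {"x": 0.33, "y": -0.127, "z": -0.024, "wx": 0, "wy": 0, "wz": -27, "hand": 1}
  ]
}}

```text
time: 7.98
tool_pos: [0.4568, -0.0123, 0.2687]
tool_rot: [-3.141, -0.002, 1.911]
contact_force: [-0.1, -0.8, 0.4]
opening: 0.0916
```

{"method": "move_arm", "body": {
  "deltas": [
    {"x": 0.06, "y": -0.01, "z": 0.004, "wx": 0, "wy": -2, "wz": -3, "hand": 1},
    {"x": 0.12, "y": -0.018, "z": 0.008, "wx": -1, "wy": -4, "wz": -6, "hand": 1},
    {"x": 0.18, "y": -0.027, "z": 0.012, "wx": -1, "wy": -6, "wz": -9, "hand": 1},
    {"x": 0.24, "y": -0.036, "z": 0.016, "wx": -2, "wy": -8, "wz": -12, "hand": 1},
    {"x": 0.3, "y": -0.046, "z": 0.02, "wx": -2, "wy": -10, "wz": -15, "hand": 1},
    {"x": 0.36, "y": -0.055, "z": 0.027, "wx": -2.5, "wy": -12, "wz": -18, "hand": 1},
    {"x": 0.41, "y": -0.064, "z": 0.032, "wx": -2.9, "wy": -14.8, "wz": -22, "hand": 1},
    {"x": 0.446, "y": -0.069, "z": 0.034, "wx": -2.9, "wy": -14.8, "wz": -22, "hand": 1}
  ]
}}

```text
time: 8.98
tool_pos: [0.2454, 0.3839, 0.2338]
tool_rot: [-3.14, 0.262, 2.295]
contact_force: [0.5, -0.2, 0.3]
opening: 0.0919
```

```bash
python3 - <<'E'
from h import *
S,R=pose(-49,15); g=np.array([.2695,.358,.129]); tz=R.as_matrix()[:,2]
p,r,s=tool();print(p,s['qpos'].round(2))
plan((g+.019*tz-.13*tz,R),(g+.019*tz,R))
w,W=pic('wrist');a,P=pic('top','top3.png');b,Q=pic('side','side3.png')
top=tip=g+np.array(S.apply([-.0067,0,.025]));print('wrist px grip top',proj(W,tip),'org',proj(W,[.3166,.301,.008]))
c=a[135:270,130:260]
cv2.imwrite('pics/k3.png',np.vstack([cv2.resize(w,(512,300)),cv2.resize(np.hstack([c]),(288,300),interpolation=cv2.INTER_CUBIC)] if 0 else [np.hstack([cv2.resize(w,(400,300)),cv2.resize(b[100:220,160:320],(400,300))]),np.hstack([cv2.resize(c,(400,300)),np.zeros((300,400,3),np.uint8)])]))
E
```

```text
[0.24538377 0.38393564 0.23383109] [ 1.01  0.27  1.63 -0.26  1.32  0.36]
d [-0.0071  0.0011 -0.0006] w [0.  0.  0.5]
d [-0.007   0.0011  0.1294] w [0.  0.  0.5]
wrist px grip top [256.28993324 200.47257066] org [254.88097714 190.85405856]
```

View pics/k3.png

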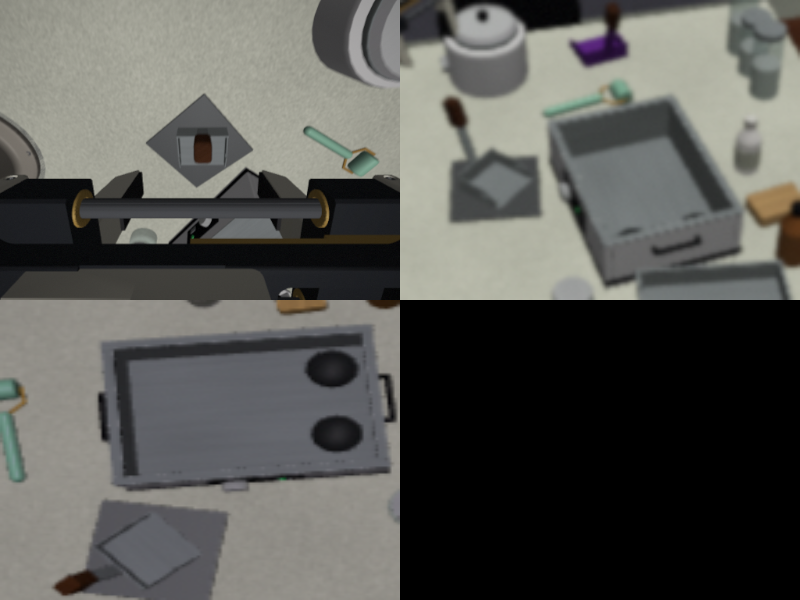

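The wrist view shows the handle centred at about (260,192) full scale, against a predicted 256. The pan is square to the jaws and only two stones lie in the tank. I descend and grip.

{"method": "move_arm", "body": {
  "deltas": [
    {"x": -0.007, "y": 0.0025, "z": 0.03, "wx": 0, "wy": 0, "wz": 0.5, "hand": 1},
    {"x": -0.007, "y": 0.0025, "z": 0.08, "wx": 0, "wy": 0, "wz": 0.5, "hand": 0.8},
    {"x": -0.007, "y": 0.0025, "z": 0.129, "wx": 0, "wy": 0, "wz": 0.5, "hand": 0.6},
    {"x": -0.007, "y": 0.0025, "z": 0.129, "wx": 0, "wy": 0, "wz": 0.5, "hand": 0.4},
    {"x": -0.007, "y": 0.0025, "z": 0.129, "wx": 0, "wy": 0, "wz": 0.5, "hand": 0},
    {"x": -0.007, "y": 0.0025, "z": 0.129, "wx": 0, "wy": 0, "wz": 0.5, "hand": 0},
    {"x": -0.007, "y": 0.0025, "z": 0.129, "wx": 0, "wy": 0, "wz": 0.5, "hand": 0},
    {"x": -0.007, "y": 0.0025, "z": 0.129, "wx": 0, "wy": 0, "wz": 0.5, "hand": 0}
  ],
  "grip_force": 60
}}

```text
time: 10.12
tool_pos: [0.2756, 0.354, 0.113]
tool_rot: [3.138, 0.261, 2.281]
contact_force: [-0.2, -0.6, 0.4]
opening: 0.0263
```

```bash
python3 - <<'E'
from h import *
p,r,s=tool();S,R=pose(-49,15)
print(p,r.as_euler('xyz'),s['opening'],s['contact_force'])
print('grasp pt',p-.019*r.as_matrix()[:,2],'scoop org if grip there',p-.019*r.as_matrix()[:,2]-S.apply([-.073,0,.122]))
# tank geometry from top3: inner floor & rim corners, stones
P=viewer.camera_params('top');a=cv2.imread('pics/top3.png')
f=lambda u,v,z:onz(P,u*130/400+130,(v-300)*135/300+135,z)
out=[f(*q,.105)[:2] for q in[(102,342),(374,326),(389,470),(113,488)]];o=np.array(out);print('outer',o.round(4),o.mean(0))
inn=[f(*q,.105)[:2] for q in[(112,350),(362,333),(377,462),(122,477)]];i=np.array(inn);print('inner',i.round(4),i.mean(0))
for q in(o,i): print([np.degrees(np.arctan2(*(q[k]-q[l])[::-1])).round(1) for k,l in((0,3),(1,2))],[np.degrees(np.arctan2(*(q[k]-q[l])[::-1])).round(1)-90 for k,l in((0,1),(3,2))],[np.linalg.norm(q[k]-q[l]).round(3) for k,l in((0,3),(1,2),(0,1),(3,2))])
V=cv2.cvtColor(a,cv2.COLOR_BGR2HSV)[...,2]
M=np.zeros_like(V);M[150:215,225:250]=(V[150:215,225:250]<50)
n,l,st,c=cv2.connectedComponentsWithStats(M)
for k in range(1,n):
  if st[k,4]>60: print('stone',c[k],st[k],onz(P,*c[k],.039))
E
```

```text
[0.27564579 0.35403748 0.11301838] [3.13785332 0.26142847 2.28149069] 0.02632466642665486 [-0.15508197 -0.55460891  0.44910748]
grasp pt [0.27238838 0.35771301 0.13137267] scoop org if grip there [0.32028069 0.30261921 0.00937267]
outer [[0.6355 0.3503]
 [0.6631 0.0462]
 [0.4379 0.0286]
 [0.4092 0.3296]] [0.53644069 0.18867481]
inner [[0.6229 0.3387]
 [0.6518 0.0596]
 [0.4501 0.0418]
 [0.4259 0.3204]] [0.53767531 0.1901305 ]
[np.float64(5.2), np.float64(4.5)] [np.float64(5.200000000000003), np.float64(5.400000000000006)] [np.float64(0.227), np.float64(0.226), np.float64(0.305), np.float64(0.302)]
[np.float64(5.3), np.float64(5.1)] [np.float64(5.900000000000006), np.float64(5.0)] [np.float64(0.198), np.float64(0.202), np.float64(0.281), np.float64(0.28)]
stone [235.375 153.375] [225 151  22   6  96] [0.65602049 0.10492741 0.039     ]
stone [237.41981132 165.59433962] [229 158  17  16 212] [0.61076306 0.09702918 0.039     ]
stone [238.98994975 194.88442211] [231 187  17  16 199] [0.50391751 0.09028415 0.039     ]
```

{"method": "move_arm", "body": {
  "deltas": [
    {"x": 0, "y": 0, "z": 0, "wx": 0, "wy": 0, "wz": 0, "hand": 0},
    {"x": 0, "y": 0, "z": 0, "wx": 0, "wy": 0, "wz": 0, "hand": 0},
    {"x": 0, "y": 0, "z": 0, "wx": 0, "wy": 0, "wz": 0, "hand": 0}
  ],
  "grip_force": 60
}}

```text
time: 10.5
tool_pos: [0.2756, 0.3539, 0.1128]
tool_rot: [3.139, 0.261, 2.281]
contact_force: [-1.7, 0.4, 6.0]
opening: 0.022
```

```bash
cat >> h.py <<'E'
import json,os
def save_grasp(org,az):
    p,R,_=tool(); S,_=pose(az,0)
    json.dump({'o':R.inv().apply(np.array(org)-p).tolist(),'q':(R.inv()*S).as_quat().tolist()},open('grasp.json','w'))
def scoop_now():
    G=json.load(open('grasp.json'));p,R,_=tool();S=R*Ro.from_quat(G['q']);return p+R.apply(G['o']),S
def sp(lip=None,az=-84.8,pitch=0,org=None):
    """tool pose for scoop lip (or origin) at world point"""
    G=json.load(open('grasp.json'));S,_=pose(az,0,pitch);R=S*Ro.from_quat(G['q']).inv()
    if org is None: org=np.array(lip)-S.apply([.042,0,0])
    return org-R.apply(G['o']),R
WC=np.array([.537,.1895]);WY=np.radians(5.2)
def wf(x,y,z):
    c,s=np.cos(WY),np.sin(WY);return np.array([WC[0]+c*x-s*y,WC[1]+s*x+c*y,z])
E
python3 - <<'E'
from h import *
p,r,s=tool();print(p,r.as_euler('xyz'),s['opening'])
save_grasp([.3185,.302,.006],np.degrees(r.as_euler('xyz')[2])-180)
o,S=scoop_now();print(o,S.as_euler('ZYX',degrees=True))
az=S.as_euler('ZYX',degrees=True)[0]
plan(sp(org=[.3185,.302,.17],az=az),sp(lip=wf(-.042,-.03,.2)))
plan(sp(lip=wf(-.042,-.03,.2)),ref=sp(org=[.3185,.302,.17],az=az))
E
```

```text
[0.27556135 0.35390151 0.11275488] [3.13861343 0.2614182  2.28130638] 0.021981454083893348
[0.3185 0.302  0.006 ] [-49.29077254   0.           0.        ]
d [-0.0424  0.0005 -0.1584] w [0. 0. 0.]
d [-0.25    0.1043 -0.1336] w [ 9.2 -0.1 34.3]
d [-0.2076  0.1038  0.0248] w [ 9.2 -0.1 34.3]
```

Opening is 0.022, the exact handle width. I lift and carry the scoop over the tank.

{"method": "move_arm", "body": {
  "deltas": [
    {"x": -0.008, "y": 0, "z": -0.03, "wx": 0, "wy": 0, "wz": 0, "hand": 0},
    {"x": -0.02, "y": 0, "z": -0.075, "wx": 0, "wy": 0, "wz": 0, "hand": 0},
    {"x": -0.032, "y": 0, "z": -0.12, "wx": 0, "wy": 0, "wz": 0, "hand": 0},
    {"x": -0.042, "y": 0, "z": -0.158, "wx": 0, "wy": 0, "wz": 0, "hand": 0},
    {"x": -0.085, "y": 0.022, "z": -0.155, "wx": 2, "wy": 0, "wz": 7, "hand": 0},
    {"x": -0.13, "y": 0.045, "z": -0.15, "wx": 4, "wy": 0, "wz": 14, "hand": 0},
    {"x": -0.17, "y": 0.065, "z": -0.145, "wx": 6, "wy": 0, "wz": 21, "hand": 0},
    {"x": -0.21, "y": 0.085, "z": -0.14, "wx": 7.5, "wy": 0, "wz": 28, "hand": 0}
  ]
}}

```text
time: 11.5
tool_pos: [0.4495, 0.2819, 0.3013]
tool_rot: [3.141, 0.261, 1.772]
contact_force: [-0.7, 0.8, -2.8]
opening: 0.0219
```

```bash
python3 - <<'E'
from h import *
o,S=scoop_now();print(o,S.as_euler('ZYX',degrees=True),tool()[2]['contact_force'],tool()[2]['opening'],tool()[2]['qpos'].round(2))
plan(sp(lip=wf(-.042,-.03,.2)),sp(lip=wf(-.042,-.04,.035),pitch=3))
E
```

```text
[0.4613246  0.2156416  0.19450761] [-7.85213965e+01  5.04347555e-02 -1.42297337e-01] [-0.69391153  0.81745447 -2.79082856] 0.021908053609356316 [ 0.56  0.38  1.3  -0.24  1.56  0.37]
d [-0.0252  0.0356  0.0011] w [ 1.5 -0.1  6.1]
d [0.0008 0.0338 0.1592] w [1.3 2.9 6.1]
```

{"method": "move_arm", "body": {
  "deltas": [
    {"x": -0.025, "y": 0.035, "z": 0, "wx": 1.5, "wy": 0, "wz": 6, "hand": 0},
    {"x": -0.025, "y": 0.0355, "z": 0.001, "wx": 1.5, "wy": 0, "wz": 6.1, "hand": 0},
    {"x": -0.018, "y": 0.035, "z": 0.05, "wx": 1.4, "wy": 1, "wz": 6.1, "hand": 0},
    {"x": -0.008, "y": 0.0345, "z": 0.1, "wx": 1.4, "wy": 2, "wz": 6.1, "hand": 0},
    {"x": -0.001, "y": 0.034, "z": 0.145, "wx": 1.3, "wy": 2.9, "wz": 6.1, "hand": 0},
    {"x": 0.001, "y": 0.034, "z": 0.159, "wx": 1.3, "wy": 2.9, "wz": 6.1, "hand": 0},
    {"x": 0.001, "y": 0.034, "z": 0.159, "wx": 1.3, "wy": 2.9, "wz": 6.1, "hand": 0}
  ]
}}

```text
time: 12.38
tool_pos: [0.4898, 0.2507, 0.1483]
tool_rot: [3.138, 0.21, 1.667]
contact_force: [-0.5, -0.0, -1.7]
opening: 0.0217
```

```bash
python3 - <<'E'
from h import *
o,S=scoop_now();print(o+S.apply([.042,0,0]),wf(-.042,-.04,.035),S.as_euler('ZYX',degrees=True),tool()[2]['contact_force'])
plan(sp(lip=wf(-.042,-.04,.025),pitch=3),sp(lip=wf(-.042,-.137,.0245),pitch=3))
a,P=pic('top','top4.png');b,Q=pic('side','side4.png')
cv2.imwrite('pics/k4.png',np.hstack([cv2.resize(a[135:225,150:270],(400,300)),cv2.resize(b[110:220,210:310],(400,440))[:300]]))
E
```

```text
[0.49856747 0.1473223  0.03602538] [0.49879816 0.14585806 0.035     ] [-8.44656902e+01  2.94102458e+00  4.25537391e-02] [-0.54759971 -0.04757519 -1.74415896]
d [0.0007 0.0007 0.011 ] w [0.1 0.1 0.3]
d [-0.0941  0.0001  0.0317] w [0.1 0.1 0.3]
```

View pics/k4.png

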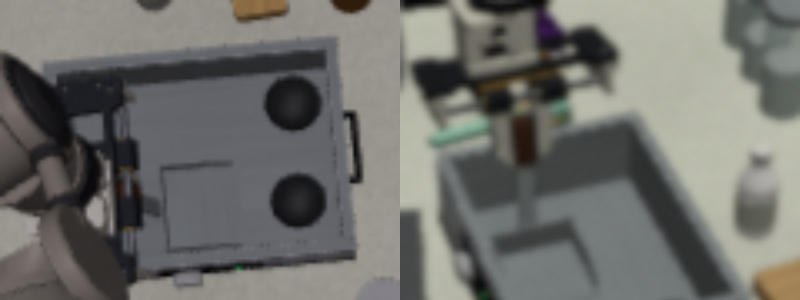

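The scoop is in the tank, with pan edges at rows 165 to 248 of the left crop and the lower stone at (298,200). It is aligned apart from about 5 mm sideways, which I shift. Now I lower it to the floor and push.

{"method": "move_arm", "body": {
  "deltas": [
    {"x": 0.0007, "y": 0.005, "z": 0.006, "wx": 0.1, "wy": 0, "wz": 0.3, "hand": 0},
    {"x": 0.0007, "y": 0.005, "z": 0.011, "wx": 0.1, "wy": 0, "wz": 0.3, "hand": 0},
    {"x": 0.0007, "y": 0.005, "z": 0.012, "wx": 0.1, "wy": 0, "wz": 0.3, "hand": 0},
    {"x": 0.0007, "y": 0.005, "z": 0.012, "wx": 0.1, "wy": 0, "wz": 0.3, "hand": 0}
  ]
}}

```text
time: 12.98
tool_pos: [0.4957, 0.2492, 0.1371]
tool_rot: [3.136, 0.209, 1.661]
contact_force: [0.4, 0.8, 1.8]
opening: 0.0217
```

```bash
python3 - <<'E'
from h import *
o,S=scoop_now();print(o+S.apply([.042,0,0]),S.as_euler('ZYX',degrees=True),tool()[2]['contact_force'])
l=o+S.apply([.042,0,0]);az=-84.8
d=wf(0,-1,0)-wf(0,0,0)
plan(*[sp(lip=l+d*k,pitch=3) for k in (.03,.06,.09,.097)])
E
```

```text
[0.50407742 0.14585495 0.02476465] [-84.80327368   2.97769042   0.13729329] [0.36457287 0.79839988 1.7875298 ]
d [-0.0294  0.0002  0.0062] w [ 0.1  0.  -0. ]
d [-0.0587  0.0002  0.0124] w [ 0.1  0.  -0. ]
d [-0.0881  0.0002  0.0187] w [ 0.1  0.  -0. ]
d [-0.0949  0.0002  0.0201] w [ 0.1  0.  -0. ]
```

{"method": "move_arm", "body": {
  "deltas": [
    {"x": -0.012, "y": 0, "z": 0.0026, "wx": 0, "wy": 0, "wz": 0, "hand": 0},
    {"x": -0.024, "y": 0, "z": 0.0051, "wx": 0, "wy": 0, "wz": 0, "hand": 0},
    {"x": -0.036, "y": 0, "z": 0.0077, "wx": 0, "wy": 0, "wz": 0, "hand": 0},
    {"x": -0.048, "y": 0, "z": 0.0102, "wx": 0, "wy": 0, "wz": 0, "hand": 0},
    {"x": -0.058, "y": 0, "z": 0.0123, "wx": 0, "wy": 0, "wz": 0, "hand": 0},
    {"x": -0.068, "y": 0, "z": 0.0144, "wx": 0, "wy": 0, "wz": 0, "hand": 0},
    {"x": -0.078, "y": 0, "z": 0.0165, "wx": 0, "wy": 0, "wz": 0, "hand": 0},
    {"x": -0.088, "y": 0, "z": 0.0187, "wx": 0, "wy": 0, "wz": 0, "hand": 0}
  ]
}}

```text
time: 13.98
tool_pos: [0.5039, 0.1589, 0.1371]
tool_rot: [3.136, 0.209, 1.66]
contact_force: [0.2, 4.3, 6.9]
opening: 0.0217
```

```bash
cat > st.py <<'E'
from h import *
def stones(fn=None):
    a,P=pic('top',fn);V=cv2.cvtColor(a,cv2.COLOR_BGR2HSV)[...,2]
    M=np.zeros_like(V);M[150:215,190:252]=(V[150:215,190:252]<50)
    n,l,st,c=cv2.connectedComponentsWithStats(M)
    for k in range(1,n):
      if st[k,4]>60:
        q=onz(P,*c[k],.039)[:2]-WC;x=q@[np.cos(WY),np.sin(WY)];y=q@[-np.sin(WY),np.cos(WY)]
        print('stone',c[k].round(1),st[k].tolist(),'wf',x.round(4),y.round(4))
    return a
E
python3 - <<'E'
from st import *
o,S=scoop_now();l=o+S.apply([.042,0,0]);print(l,S.as_euler('ZYX',degrees=True),tool()[2]['contact_force'])
q=l[:2]-WC;print('lip wf',q@[np.cos(WY),np.sin(WY)],q@[-np.sin(WY),np.cos(WY)])
stones('top5.png')
E
```

```text
[0.51214479 0.05560702 0.02470594] [-84.83944931   3.01568825   0.14695711] [0.19114389 4.29834317 6.85004945]
lip wf -0.036887977934991836 -0.1310892362628938
stone [211.2 173.2] [190, 150, 57, 65, 926] wf 0.0452 -0.0027
stone [237.5 165.6] [230, 158, 16, 16, 210] wf 0.0651 -0.0991
stone [242.8 194.1] [235, 187, 17, 16, 200] wf -0.0402 -0.1097
```

```bash
cat > lift.py <<'E'
from h import *
x=float(sys.argv[1])
W=[sp(lip=wf(x,-.137,.025),pitch=3),sp(lip=wf(x,-.135,.035),pitch=-1),sp(lip=wf(x,-.133,.05),pitch=-8),sp(lip=wf(x,-.128,.09),pitch=-15),sp(lip=wf(x,-.12,.13),pitch=-15),sp(lip=wf(x,-.12,.185),pitch=-15)]
plan(*W)
E
python3 lift.py -.037
```

```text
d [-0.0047  0.0001  0.0007] w [ 0.1  0.  -0.1]
d [ 0.0042  0.0001 -0.0038] w [ 0.1 -4.  -0.1]
d [ 0.0177  0.0001 -0.0073] w [  0.1 -11.   -0.1]
d [ 0.0274  0.0003 -0.0343] w [  0.1 -18.   -0.2]
d [ 0.0269  0.0005 -0.075 ] w [  0.1 -18.   -0.2]
d [ 0.0155  0.0007 -0.1288] w [  0.1 -18.   -0.2]
```

{"method": "move_arm", "body": {
  "deltas": [
    {"x": -0.006, "y": 0, "z": 0.001, "wx": 0, "wy": 0, "wz": 0, "hand": 0},
    {"x": -0.006, "y": 0, "z": 0.001, "wx": 0, "wy": 0, "wz": 0, "hand": 0},
    {"x": 0.0042, "y": 0, "z": -0.0038, "wx": 0, "wy": -4, "wz": 0, "hand": 0},
    {"x": 0.0177, "y": 0, "z": -0.0073, "wx": 0, "wy": -11, "wz": 0, "hand": 0},
    {"x": 0.0274, "y": 0, "z": -0.0343, "wx": 0, "wy": -18, "wz": 0, "hand": 0},
    {"x": 0.0269, "y": 0, "z": -0.075, "wx": 0, "wy": -18, "wz": 0, "hand": 0},
    {"x": 0.0155, "y": 0, "z": -0.1288, "wx": 0, "wy": -18, "wz": 0, "hand": 0},
    {"x": 0.0155, "y": 0, "z": -0.1288, "wx": 0, "wy": -18, "wz": 0, "hand": 0}
  ]
}}

```text
time: 15.02
tool_pos: [0.5003, 0.202, 0.2621]
tool_rot: [3.13, 0.521, 1.656]
contact_force: [0.3, 0.3, -4.8]
opening: 0.0218
```

```bash
python3 - <<'E'
from st import *
o,S=scoop_now();l=o+S.apply([.042,0,0]);print(l,S.as_euler('ZYX',degrees=True),tool()[2]['contact_force'],tool()[2]['opening'])
a=stones('top6.png');b,Q=pic('side','side6.png')
cv2.imwrite('pics/k6.png',np.hstack([cv2.resize(a[135:235,150:390],(560,300)),cv2.resize(b[100:260,190:310],(225,300))]))
E
```

```text
[0.51149678 0.06935804 0.18693593] [-84.97366593 -14.86763452   0.43842708] [ 0.25932788  0.34629318 -4.75429964] 0.021833662851499635
stone [218. 155.] [190, 151, 57, 9, 248] wf 0.1103 -0.0317
stone [237.5 164.6] [230, 158, 16, 14, 180] wf 0.0686 -0.0994
stone [195. 186.] [190, 179, 13, 17, 123] wf 0.0034 0.0585
stone [234.1 188.4] [226, 180, 17, 18, 243] wf -0.017 -0.0803
```

View pics/k6.png

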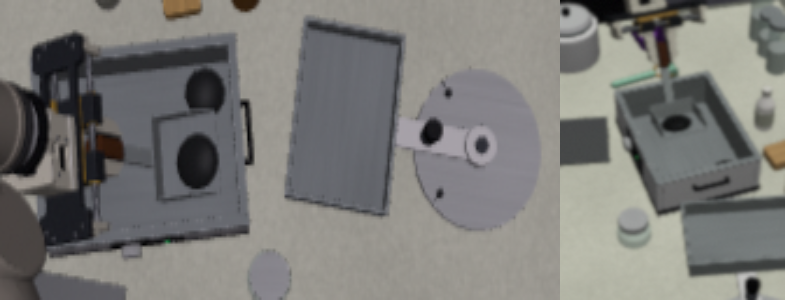

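The stone sits in the scoop at crop pixel (197,160). The tray is at (345,115) and pinned at the loading stop. I carry the stone over and tip it.

```bash
cat > tip.py <<'E'
from h import *
ly=float(sys.argv[1]); lx=.03
P=viewer.camera_params('top')
c=np.array([onz(P,150+u*240/560,135+v*100/300,.099)[:2] for u,v in[(308,18),(404,38),(388,215),(288,197)]])
e=(c[1]-c[0]+c[2]-c[3])/2;print('tray c',c.mean(0).round(4),'len',np.linalg.norm(e).round(3),'az in',np.degrees(np.arctan2(e[1],e[0])).round(1))
T=np.array([.571,-.115]);az=np.radians(82)
X=np.array([np.cos(az),np.sin(az)]);Y=np.array([-X[1],X[0]])
L=lambda z,x=lx:np.r_[T+X*x+Y*ly,z]
A=-93
W=[sp(lip=L(.17),az=A,pitch=-15),sp(lip=L(.12),az=A,pitch=0),sp(lip=L(.085),az=A,pitch=20),sp(lip=L(.078),az=A,pitch=48)]
plan(*W); print('from hover');plan(*W[1:],ref=W[0])
E
python3 tip.py .045
```

```text
tray c [ 0.5702 -0.1169] len 0.146 az in -98.4
d [-0.1235  0.0268  0.0863] w [ 4. -0.  7.]
d [-0.135   0.0234  0.1138] w [ 3.1 15.   7.6]
d [-0.1699  0.0172  0.1386] w [ 1.7 34.9  8.1]
d [-0.236   0.0069  0.1675] w [-0.3 62.9  8.7]
from hover
d [-0.0117 -0.0001  0.0276] w [ 0. 15.  0.]
d [-0.047  -0.0002  0.0526] w [ 0.  35.   0.1]
d [-0.1137 -0.0002  0.0819] w [ 0.  63.   0.2]
```

{"method": "move_arm", "body": {
  "deltas": [
    {"x": -0.02, "y": 0.004, "z": 0.014, "wx": 0.7, "wy": 0, "wz": 1, "hand": 0},
    {"x": -0.045, "y": 0.01, "z": 0.031, "wx": 1.5, "wy": 0, "wz": 2.5, "hand": 0},
    {"x": -0.07, "y": 0.015, "z": 0.049, "wx": 2.3, "wy": 0, "wz": 4, "hand": 0},
    {"x": -0.095, "y": 0.02, "z": 0.066, "wx": 3, "wy": 0, "wz": 5.5, "hand": 0},
    {"x": -0.115, "y": 0.025, "z": 0.08, "wx": 3.7, "wy": 0, "wz": 6.5, "hand": 0},
    {"x": -0.1235, "y": 0.0268, "z": 0.0863, "wx": 4, "wy": 0, "wz": 7, "hand": 0},
    {"x": -0.1235, "y": 0.0268, "z": 0.0863, "wx": 4, "wy": 0, "wz": 7, "hand": 0}
  ]
}}

```text
time: 16.0
tool_pos: [0.539, 0.0538, 0.2449]
tool_rot: [3.139, 0.523, 1.519]
contact_force: [-0.4, 0.2, -4.1]
opening: 0.0216
```

{"method": "move_arm", "body": {
  "deltas": [
    {"x": -0.006, "y": 0, "z": 0.014, "wx": 0, "wy": 7.5, "wz": 0, "hand": 0},
    {"x": -0.0117, "y": 0, "z": 0.0276, "wx": 0, "wy": 15, "wz": 0, "hand": 0},
    {"x": -0.028, "y": 0, "z": 0.041, "wx": 0, "wy": 25, "wz": 0, "hand": 0},
    {"x": -0.047, "y": 0, "z": 0.0526, "wx": 0, "wy": 35, "wz": 0.1, "hand": 0},
    {"x": -0.069, "y": 0, "z": 0.064, "wx": 0, "wy": 44, "wz": 0.1, "hand": 0},
    {"x": -0.091, "y": 0, "z": 0.074, "wx": 0, "wy": 53.5, "wz": 0.2, "hand": 0},
    {"x": -0.1137, "y": 0, "z": 0.0819, "wx": 0, "wy": 63, "wz": 0.2, "hand": 0},
    {"x": -0.1137, "y": 0, "z": 0.0819, "wx": 0, "wy": 63, "wz": 0.2, "hand": 0}
  ]
}}

```text
time: 17.0
tool_pos: [0.5322, -0.0882, 0.2302]
tool_rot: [3.14, -0.577, 1.514]
contact_force: [0.4, 0.2, -3.3]
opening: 0.0218
```

```bash
python3 - <<'E'
from st import *
o,S=scoop_now();l=o+S.apply([.042,0,0]);print(l,S.as_euler('ZYX',degrees=True),tool()[2]['contact_force'],tool()[2]['opening'],tool()[2]['qpos'].round(2))
a=stones('top7.png');b,Q=pic('side','side7.png')
cv2.imwrite('pics/k7.png',np.hstack([cv2.resize(a[135:235,150:390],(560,300)),cv2.resize(b[160:300,200:320],(240,300))]))
E
```

```text
[ 0.53103682 -0.08181253  0.07755181] [-93.28239322  48.05325677  -0.12364849] [ 0.41499741  0.23039799 -3.34154203] 0.02182820760255277 [-0.6   0.49  1.43  0.49  1.55 -0.63]
stone [217.1 155.3] [190, 151, 57, 9, 172] wf 0.1092 -0.0286
stone [237.4 165.6] [230, 158, 16, 16, 199] wf 0.065 -0.0989
```

View pics/k7.png

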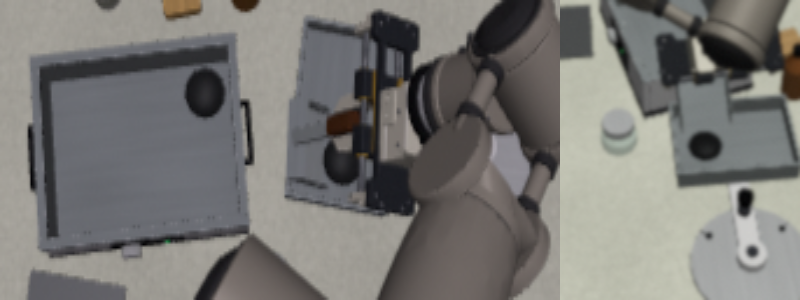

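The side crop shows the stone lying in the tray at (705,145), under the lip. I retreat and go for the second stone.

```bash
cat > back.py <<'E'
from h import *
ly=float(sys.argv[1]);T=np.array([.571,-.115]);az=np.radians(82)
X=np.array([np.cos(az),np.sin(az)]);Y=np.array([-X[1],X[0]])
L=lambda z,x:np.r_[T+X*x+Y*ly,z]
W=[sp(lip=L(.12,.045),az=-93,pitch=40),sp(lip=L(.19,.07),az=-93,pitch=3),sp(lip=wf(.045,-.04,.2),pitch=3),sp(lip=wf(.05,-.04,.035),pitch=3)]
plan(*W);print('from 2');plan(*W[2:],ref=W[1])
E
python3 back.py .045
```

```text
d [ 0.0521  0.0005 -0.0144] w [-0. -8.  0.]
d [0.1637 0.0027 0.0219] w [  0.  -45.   -0.1]
d [0.3324 0.0269 0.1195] w [  1.5 -44.8  -8.3]
d [0.2432 0.0314 0.2583] w [  1.5 -44.8  -8.3]
from 2
d [ 0.1883  0.0244 -0.0501] w [-1.7  0.  -8. ]
d [0.2232 0.0289 0.1112] w [-1.7  0.  -8. ]
```

{"method": "move_arm", "body": {
  "deltas": [
    {"x": 0.026, "y": 0, "z": -0.009, "wx": 0, "wy": -4, "wz": 0, "hand": 0},
    {"x": 0.052, "y": 0, "z": -0.0144, "wx": 0, "wy": -8, "wz": 0, "hand": 0},
    {"x": 0.08, "y": 0.001, "z": -0.006, "wx": 0, "wy": -18, "wz": 0, "hand": 0},
    {"x": 0.108, "y": 0.0015, "z": 0.003, "wx": 0, "wy": -27, "wz": 0, "hand": 0},
    {"x": 0.137, "y": 0.002, "z": 0.013, "wx": 0, "wy": -36, "wz": 0, "hand": 0},
    {"x": 0.1637, "y": 0.0027, "z": 0.022, "wx": 0, "wy": -45, "wz": 0, "hand": 0},
    {"x": 0.1637, "y": 0.0027, "z": 0.022, "wx": 0, "wy": -45, "wz": 0, "hand": 0}
  ]
}}

```text
time: 17.98
tool_pos: [0.5421, 0.0713, 0.3037]
tool_rot: [3.135, 0.209, 1.528]
contact_force: [-0.8, 0.1, -3.3]
opening: 0.0221
```

{"method": "move_arm", "body": {
  "deltas": [
    {"x": 0.05, "y": 0.006, "z": -0.013, "wx": -0.4, "wy": 0, "wz": -2, "hand": 0},
    {"x": 0.1, "y": 0.012, "z": -0.027, "wx": -0.9, "wy": 0, "wz": -4, "hand": 0},
    {"x": 0.15, "y": 0.019, "z": -0.04, "wx": -1.3, "wy": 0, "wz": -6, "hand": 0},
    {"x": 0.188, "y": 0.0244, "z": -0.05, "wx": -1.7, "wy": 0, "wz": -8, "hand": 0},
    {"x": 0.188, "y": 0.0244, "z": -0.05, "wx": -1.7, "wy": 0, "wz": -8, "hand": 0}
  ]
}}

```text
time: 18.6
tool_pos: [0.5766, 0.2601, 0.3126]
tool_rot: [3.137, 0.208, 1.665]
contact_force: [-0.5, 0.2, -2.9]
opening: 0.0217
```

```bash
python3 - <<'E'
from st import *
o,S=scoop_now();l=o+S.apply([.042,0,0]);print(l,S.as_euler('ZYX',degrees=True),tool()[2]['contact_force'],tool()[2]['opening'])
plan(sp(lip=wf(.045,-.04,.2),pitch=3),sp(lip=wf(.05,-.04,.035),pitch=3))
stones('top8.png')
E
```

```text
[0.58526884 0.1569977  0.20014176] [-8.45784127e+01  3.05784496e+00  7.97148946e-02] [-0.46592301  0.16136283 -2.90516838] 0.02172922207002735
d [-0.003   0.0004  0.0009] w [ 0.1 -0.1  0.2]
d [0.031  0.0047 0.1624] w [ 0.1 -0.1  0.2]
stone [230.9 153.8] [216, 151, 31, 7, 135] wf 0.1108 -0.0786
stone [237.5 165.6] [230, 158, 16, 16, 203] wf 0.0652 -0.099
```

{"method": "move_arm", "body": {
  "deltas": [
    {"x": 0.006, "y": 0.001, "z": 0.045, "wx": 0, "wy": 0, "wz": 0.2, "hand": 0},
    {"x": 0.015, "y": 0.002, "z": 0.09, "wx": 0, "wy": 0, "wz": 0.2, "hand": 0},
    {"x": 0.024, "y": 0.003, "z": 0.13, "wx": 0, "wy": 0, "wz": 0.2, "hand": 0},
    {"x": 0.031, "y": 0.0047, "z": 0.162, "wx": 0, "wy": 0, "wz": 0.2, "hand": 0},
    {"x": 0.033, "y": 0.006, "z": 0.172, "wx": 0, "wy": 0, "wz": 0.2, "hand": 0},
    {"x": 0.033, "y": 0.0075, "z": 0.173, "wx": 0, "wy": 0, "wz": 0.2, "hand": 0},
    {"x": 0.033, "y": 0.009, "z": 0.173, "wx": 0, "wy": 0, "wz": 0.2, "hand": 0},
    {"x": 0.033, "y": 0.0105, "z": 0.173, "wx": 0, "wy": 0, "wz": 0.2, "hand": 0}
  ]
}}

```text
time: 19.65
tool_pos: [0.5891, 0.2539, 0.1381]
tool_rot: [3.136, 0.209, 1.656]
contact_force: [-3.6, -0.1, -1.2]
opening: 0.0215
```

```bash
cat > now.py <<'E'
from st import *
o,S=scoop_now();l=o+S.apply([.042,0,0]);q=l[:2]-WC
print('lip wf',(q@[np.cos(WY),np.sin(WY)]).round(4),(q@[-np.sin(WY),np.cos(WY)]).round(4),l.round(4),S.as_euler('ZYX',degrees=True).round(1),tool()[2]['contact_force'].round(1))
stones()
E
python3 now.py
```

```text
lip wf 0.0562 -0.0442 [0.597  0.1506 0.0258] [-85.1   3.    0.2] [-3.6 -0.1 -1.2]
stone [220.  154.2] [190, 150, 57, 10, 201] wf 0.1125 -0.0394
stone [237.4 165.6] [230, 158, 16, 16, 208] wf 0.0651 -0.0988
```

{"method": "move_arm", "body": {
  "deltas": [
    {"x": -0.012, "y": -0.001, "z": 0.0036, "wx": 0, "wy": 0, "wz": 0, "hand": 0},
    {"x": -0.024, "y": -0.001, "z": 0.0061, "wx": 0, "wy": 0, "wz": 0, "hand": 0},
    {"x": -0.036, "y": -0.001, "z": 0.0087, "wx": 0, "wy": 0, "wz": 0, "hand": 0},
    {"x": -0.047, "y": -0.001, "z": 0.011, "wx": 0, "wy": 0, "wz": 0, "hand": 0},
    {"x": -0.057, "y": -0.001, "z": 0.0131, "wx": 0, "wy": 0, "wz": 0, "hand": 0},
    {"x": -0.067, "y": -0.001, "z": 0.0152, "wx": 0, "wy": 0, "wz": 0, "hand": 0},
    {"x": -0.076, "y": -0.001, "z": 0.0172, "wx": 0, "wy": 0, "wz": 0, "hand": 0},
    {"x": -0.085, "y": -0.001, "z": 0.019, "wx": 0, "wy": 0, "wz": 0, "hand": 0}
  ]
}}

```text
time: 20.7
tool_pos: [0.5964, 0.1666, 0.137]
tool_rot: [3.134, 0.209, 1.655]
contact_force: [-0.4, 3.1, 5.3]
opening: 0.0216
```

```bash
python3 now.py; python3 lift.py .054
```

```text
lip wf 0.0557 -0.1318 [0.6044 0.0633 0.0246] [-85.1   3.    0.3] [-0.4  3.1  5.3]
stone [201.  156.7] [190, 150, 21, 14, 118] wf 0.1091 0.03
stone [221.9 162.4] [211, 150, 36, 36, 237] wf 0.0817 -0.0438
stone [239.8 165.7] [232, 158, 16, 16, 204] wf 0.0639 -0.1072
d [-0.004  -0.0017  0.0004] w [ 0.2  0.  -0.4]
d [ 0.0049 -0.0017 -0.0041] w [ 0.2 -4.  -0.4]
d [ 0.0184 -0.0018 -0.0076] w [  0.1 -11.   -0.4]
d [ 0.0281 -0.0017 -0.0345] w [  0.1 -18.   -0.5]
d [ 0.0276 -0.0015 -0.0753] w [  0.1 -18.   -0.5]
d [ 0.0161 -0.0011 -0.1291] w [  0.1 -18.   -0.5]
```

{"method": "move_arm", "body": {
  "deltas": [
    {"x": -0.006, "y": 0, "z": 0.001, "wx": 0, "wy": 0, "wz": 0, "hand": 0},
    {"x": -0.006, "y": 0, "z": 0.001, "wx": 0, "wy": 0, "wz": 0, "hand": 0},
    {"x": 0.0045, "y": -0.0015, "z": -0.0041, "wx": 0, "wy": -4, "wz": 0, "hand": 0},
    {"x": 0.018, "y": -0.002, "z": -0.0076, "wx": 0, "wy": -11, "wz": 0, "hand": 0},
    {"x": 0.0278, "y": -0.002, "z": -0.0345, "wx": 0, "wy": -18, "wz": 0, "hand": 0},
    {"x": 0.0272, "y": -0.002, "z": -0.0753, "wx": 0, "wy": -18, "wz": 0, "hand": 0},
    {"x": 0.0158, "y": -0.002, "z": -0.129, "wx": 0, "wy": -18, "wz": 0, "hand": 0},
    {"x": 0.0158, "y": -0.002, "z": -0.129, "wx": 0, "wy": -18, "wz": 0, "hand": 0}
  ]
}}

```text
time: 21.75
tool_pos: [0.5907, 0.2097, 0.2624]
tool_rot: [3.128, 0.521, 1.65]
contact_force: [0.9, 0.5, -4.1]
opening: 0.0217
```

```bash
python3 tip.py -.045; python3 - <<'E'
from st import *
a=stones('top9.png');print(tool()[2]['contact_force'])
cv2.imwrite('pics/k9.png',cv2.resize(a[135:235,150:390],(720,300)))
E
```

```text
tray c [ 0.5702 -0.1169] len 0.146 az in -98.4
d [-0.1392  0.0225  0.1005] w [ 4.4 -0.2  6.6]
d [-0.1508  0.0189  0.128 ] w [ 3.5 14.8  7.1]
d [-0.1858  0.0129  0.1527] w [ 2.3 34.8  7.8]
d [-0.2521  0.003   0.1813] w [ 0.3 62.7  8.5]
from hover
d [-0.0117 -0.0001  0.0276] w [ 0. 15.  0.]
d [-0.047  -0.0002  0.0526] w [ 0.  35.   0.1]
d [-0.1137 -0.0002  0.0819] w [ 0.  63.   0.2]
stone [194.3 155.4] [190, 150, 11, 14, 86] wf 0.1159 0.0535
stone [231.  157.8] [223, 150, 17, 17, 244] wf 0.096 -0.0781
[-0.23979252 -0.40122455 -4.90298277]
```

View pics/k9.png

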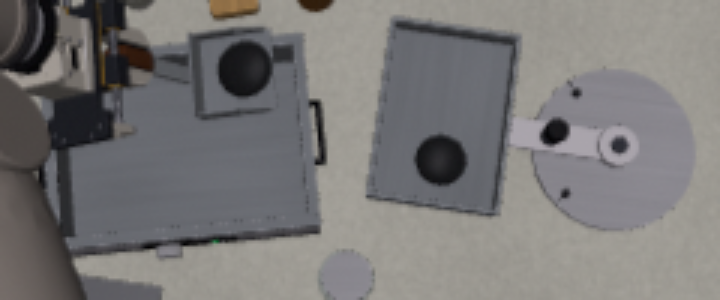

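The second stone is in the scoop at (244,68), the first is in the tray at (440,160), and the tank is otherwise empty. I tip the second over the other half of the tray.

{"method": "move_arm", "body": {
  "deltas": [
    {"x": -0.02, "y": 0.003, "z": 0.014, "wx": 0.7, "wy": 0, "wz": 1, "hand": 0},
    {"x": -0.047, "y": 0.008, "z": 0.034, "wx": 1.6, "wy": 0, "wz": 2.4, "hand": 0},
    {"x": -0.075, "y": 0.012, "z": 0.054, "wx": 2.5, "wy": 0, "wz": 3.8, "hand": 0},
    {"x": -0.103, "y": 0.017, "z": 0.074, "wx": 3.4, "wy": 0, "wz": 5.2, "hand": 0},
    {"x": -0.128, "y": 0.021, "z": 0.092, "wx": 4.1, "wy": 0, "wz": 6.2, "hand": 0},
    {"x": -0.139, "y": 0.0225, "z": 0.1005, "wx": 4.4, "wy": 0, "wz": 6.6, "hand": 0},
    {"x": -0.139, "y": 0.0225, "z": 0.1005, "wx": 4.4, "wy": 0, "wz": 6.6, "hand": 0}
  ]
}}

```text
time: 22.68
tool_pos: [0.6261, 0.0396, 0.24]
tool_rot: [-3.134, 0.524, 1.521]
contact_force: [-0.7, 0.7, -4.0]
opening: 0.0217
```

{"method": "move_arm", "body": {
  "deltas": [
    {"x": -0.006, "y": 0, "z": 0.014, "wx": 0, "wy": 7.5, "wz": 0, "hand": 0},
    {"x": -0.0117, "y": 0, "z": 0.0276, "wx": 0, "wy": 15, "wz": 0, "hand": 0},
    {"x": -0.028, "y": 0, "z": 0.041, "wx": 0, "wy": 25, "wz": 0, "hand": 0},
    {"x": -0.047, "y": 0, "z": 0.0526, "wx": 0, "wy": 35, "wz": 0.1, "hand": 0},
    {"x": -0.069, "y": 0, "z": 0.064, "wx": 0, "wy": 44, "wz": 0.1, "hand": 0},
    {"x": -0.091, "y": 0, "z": 0.074, "wx": 0, "wy": 53.5, "wz": 0.2, "hand": 0},
    {"x": -0.1137, "y": 0, "z": 0.0819, "wx": 0, "wy": 63, "wz": 0.2, "hand": 0},
    {"x": -0.1137, "y": 0, "z": 0.0819, "wx": 0, "wy": 63, "wz": 0.2, "hand": 0}
  ]
}}

```text
time: 23.68
tool_pos: [0.6187, -0.1019, 0.2252]
tool_rot: [-3.133, -0.576, 1.506]
contact_force: [0.7, 0.6, -2.6]
opening: 0.0216
```

```bash
python3 now.py; python3 back.py -.045; python3 - <<'E'
from h import *
b,Q=pic('side','s10.png');a,P=pic('top','t10.png')
cv2.imwrite('pics/k10.png',cv2.resize(b[160:300,190:350],(640,560)))
E
```

```text
lip wf 0.053 -0.2911 [ 0.6162 -0.0956  0.0725] [-94.   48.   -0.9] [ 0.7  0.6 -2.6]
stone [237.  153.7] [225, 151, 22, 6, 62] wf 0.1092 -0.1007
stone [204.7 156.3] [190, 153, 32, 7, 94] wf 0.1093 0.0164
stone [245.9 206.2] [239, 196, 13, 19, 88] wf -0.0846 -0.1172
d [ 0.0571  0.0024 -0.0178] w [-0.4 -7.9 -0.4]
d [0.1687 0.0039 0.0185] w [ -0.5 -44.9  -0.4]
d [ 0.3436 -0.0625  0.1204] w [  1.1 -44.9  -8.7]
d [ 0.2545 -0.0565  0.2592] w [  1.1 -44.9  -8.7]
from 2
d [ 0.196  -0.0652 -0.052 ] w [-1.7  0.  -8. ]
d [ 0.2309 -0.0607  0.1093] w [-1.7  0.  -8. ]
```

{"method": "move_arm", "body": {
  "deltas": [
    {"x": 0.028, "y": 0.001, "z": -0.01, "wx": 0, "wy": -4, "wz": 0, "hand": 0},
    {"x": 0.056, "y": 0.002, "z": -0.018, "wx": 0, "wy": -8, "wz": 0, "hand": 0},
    {"x": 0.084, "y": 0.002, "z": -0.01, "wx": 0, "wy": -18, "wz": 0, "hand": 0},
    {"x": 0.112, "y": 0.003, "z": 0, "wx": 0, "wy": -27, "wz": 0, "hand": 0},
    {"x": 0.14, "y": 0.003, "z": 0.008, "wx": 0, "wy": -36, "wz": 0, "hand": 0},
    {"x": 0.1687, "y": 0.004, "z": 0.0185, "wx": 0, "wy": -45, "wz": 0, "hand": 0},
    {"x": 0.1687, "y": 0.004, "z": 0.0185, "wx": 0, "wy": -45, "wz": 0, "hand": 0}
  ]
}}

```text
time: 24.7
tool_pos: [0.6313, 0.0613, 0.3048]
tool_rot: [-3.14, 0.209, 1.528]
contact_force: [-0.9, -0.6, -3.8]
opening: 0.0216
```

```bash
python3 - <<'E'
from h import *
plan(sp(lip=wf(-.03,-.03,.21)),sp(org=[.314,.299,.18],az=-49.3))
plan(sp(org=[.314,.299,.18],az=-49.3),sp(org=[.314,.299,.008],az=-49.3),sp(org=[.314,.299,.0055],az=-49.3),ref=sp(lip=wf(-.03,-.03,.21)))
b,Q=pic('side','s11.png');a,P=pic('top','t11.png')
cv2.imwrite('pics/k11.png',np.hstack([cv2.resize(a[135:235,230:390],(480,300)),cv2.resize(b[190:290,200:320],(320,300))]))
E
```

```text
d [ 0.1921 -0.1388 -0.0526] w [-2.1 -3.  -7.4]
d [ 0.2717 -0.3724 -0.0384] w [-10.3  -2.9 -42. ]
d [ 0.1097 -0.2215  0.0011] w [ -9.2   0.1 -34.3]
d [ 0.1541 -0.222   0.1672] w [ -9.2   0.1 -34.3]
d [ 0.1548 -0.222   0.1696] w [ -9.2   0.1 -34.3]
```

View pics/k11.png

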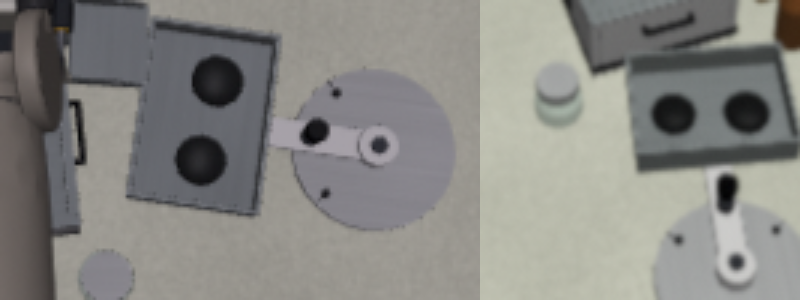

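Both stones lie flat in the tray, at (217,80) and (200,160), and the scoop is empty at (110,42). I return the scoop to the mat.

{"method": "move_arm", "body": {
  "deltas": [
    {"x": 0.05, "y": -0.036, "z": -0.014, "wx": -0.5, "wy": -1, "wz": -2, "hand": 0},
    {"x": 0.098, "y": -0.071, "z": -0.027, "wx": -1, "wy": -2, "wz": -4, "hand": 0},
    {"x": 0.146, "y": -0.106, "z": -0.04, "wx": -1.6, "wy": -3, "wz": -6, "hand": 0},
    {"x": 0.192, "y": -0.139, "z": -0.053, "wx": -2.1, "wy": -3, "wz": -7.4, "hand": 0},
    {"x": 0.192, "y": -0.139, "z": -0.053, "wx": -2.1, "wy": -3, "wz": -7.4, "hand": 0}
  ]
}}

```text
time: 25.42
tool_pos: [0.5023, 0.2615, 0.3172]
tool_rot: [3.139, 0.259, 1.653]
contact_force: [-0.0, -0.5, -2.0]
opening: 0.0215
```

{"method": "move_arm", "body": {
  "deltas": [
    {"x": 0.02, "y": -0.04, "z": 0, "wx": -1.5, "wy": 0, "wz": -6, "hand": 0},
    {"x": 0.04, "y": -0.08, "z": 0, "wx": -3.2, "wy": 0, "wz": -12, "hand": 0},
    {"x": 0.062, "y": -0.125, "z": 0, "wx": -5, "wy": 0, "wz": -19, "hand": 0},
    {"x": 0.085, "y": -0.17, "z": 0, "wx": -7, "wy": 0, "wz": -26, "hand": 0},
    {"x": 0.11, "y": -0.2215, "z": 0.001, "wx": -9.2, "wy": 0, "wz": -34, "hand": 0},
    {"x": 0.11, "y": -0.2215, "z": 0.001, "wx": -9.2, "wy": 0, "wz": -34.3, "hand": 0}
  ]
}}

```text
time: 26.18
tool_pos: [0.2727, 0.3467, 0.2865]
tool_rot: [3.141, 0.262, 2.273]
contact_force: [0.9, -0.3, -2.6]
opening: 0.0214
```

```bash
python3 - <<'E'
from h import *
o,S=scoop_now();print(o,S.as_euler('ZYX',degrees=True))
plan(sp(org=[.314,.299,.18],az=-49.3),sp(org=[.314,.299,.012],az=-49.3),sp(org=[.314,.299,.0055],az=-49.3))
E
```

```text
[0.31504717 0.29431407 0.17978737] [-4.97968090e+01 -1.25291002e-02 -1.05702247e-01]
d [ 0.004   0.0014 -0.0013] w [-0.2  0.  -0.5]
d [0.0475 0.0013 0.161 ] w [-0.2  0.  -0.5]
d [0.0492 0.0013 0.1672] w [-0.2  0.  -0.5]
```

{"method": "move_arm", "body": {
  "deltas": [
    {"x": 0.004, "y": 0.001, "z": 0, "wx": 0, "wy": 0, "wz": -0.5, "hand": 0},
    {"x": 0.016, "y": 0.001, "z": 0.045, "wx": 0, "wy": 0, "wz": -0.5, "hand": 0},
    {"x": 0.028, "y": 0.001, "z": 0.09, "wx": 0, "wy": 0, "wz": -0.5, "hand": 0},
    {"x": 0.039, "y": 0.001, "z": 0.13, "wx": 0, "wy": 0, "wz": -0.5, "hand": 0},
    {"x": 0.0475, "y": 0.001, "z": 0.161, "wx": 0, "wy": 0, "wz": -0.5, "hand": 0},
    {"x": 0.0488, "y": 0.001, "z": 0.166, "wx": 0, "wy": 0, "wz": -0.5, "hand": 0},
    {"x": 0.0492, "y": 0.001, "z": 0.1675, "wx": 0, "wy": 0, "wz": -0.5, "hand": 0},
    {"x": 0.0492, "y": 0.001, "z": 0.1675, "wx": 0, "wy": 0, "wz": -0.5, "hand": 0}
  ]
}}

```text
time: 27.18
tool_pos: [0.2752, 0.3501, 0.1129]
tool_rot: [-3.141, 0.264, 2.274]
contact_force: [-2.7, -2.0, 5.0]
opening: 0.0217
```

```bash
python3 - <<'E'
from h import *
o,S=scoop_now();print(o,S.as_euler('ZYX',degrees=True),tool()[2]['contact_force'])
E
```

```text
[0.3176167  0.29740092 0.00631434] [-49.74167682  -0.15128662  -0.20558238] [-2.70767443 -1.98802667  5.04493506]
```

Contact with the mat is felt (+5 N) at the right height. I release and withdraw along the handle.

{"method": "move_arm", "body": {
  "deltas": [
    {"x": 0, "y": 0, "z": 0, "wx": 0, "wy": 0, "wz": 0, "hand": 0.3},
    {"x": 0, "y": 0, "z": 0, "wx": 0, "wy": 0, "wz": 0, "hand": 0.6},
    {"x": 0, "y": 0, "z": 0, "wx": 0, "wy": 0, "wz": 0, "hand": 0.9},
    {"x": 0, "y": 0, "z": 0, "wx": 0, "wy": 0, "wz": 0, "hand": 1},
    {"x": 0, "y": 0, "z": -0.05, "wx": 0, "wy": 0, "wz": 0, "hand": 1},
    {"x": 0, "y": 0, "z": -0.1, "wx": 0, "wy": 0, "wz": 0, "hand": 1},
    {"x": 0, "y": 0, "z": -0.15, "wx": 0, "wy": 0, "wz": 0, "hand": 1}
  ]
}}

```text
time: 28.05
tool_pos: [0.2479, 0.3809, 0.2583]
tool_rot: [-3.141, 0.263, 2.278]
contact_force: [0.4, 0.3, -0.3]
opening: 0.0832
```

```bash
python3 - <<'E'
from h import *
az=np.radians(82);k=np.array([.5416+.08*np.cos(az),-.323+.08*np.sin(az),.077])
D=Ro.from_euler('xyz',[np.pi,0,az])
M=(np.array([.45,.03,.29]),Ro.from_euler('xyz',[np.pi,0,1.75]))
print(k);plan(M);print('from M');plan((k+[0,0,.12],D),(k,D),ref=M)
a,P=pic('top','t12.png')
# knob position now, from top
V=cv2.cvtColor(a,cv2.COLOR_BGR2HSV)[...,2];m=np.zeros_like(V);m[160:200,325:345]=V[160:200,325:345]<45
n,l,st,c=cv2.connectedComponentsWithStats(m)
for i in range(1,n):
    if st[i,4]>12: print(c[i],st[i],onz(P,*c[i],.096))
cv2.imwrite('pics/k12.png',cv2.resize(a[135:280,140:390],(750,435)))
E
```

```text
[ 0.55273385 -0.24377855  0.077     ]
d [-0.3926 -0.0744  0.0728] w [ 3.9 14.7 30.1]
from M
d [-0.2877  0.0523  0.093 ] w [-0.  -0.  18.3]
d [-0.2877  0.0523  0.213 ] w [-0.  -0.  18.3]
[334.5  178.62] [331 175   8   8  50] [ 0.55405243 -0.24060975  0.096     ]
```

View pics/k12.png

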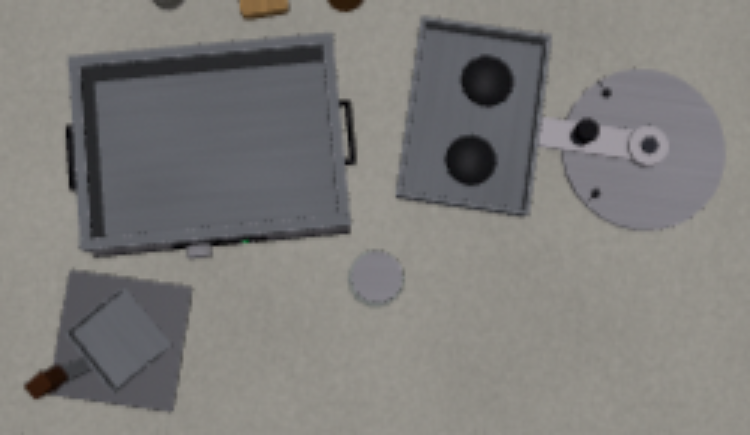

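The scoop stands centred on its mat at (122,338), both stones are in the tray, and the knob is at world (.554,-.241). I go to the knob.

{"method": "move_arm", "body": {
  "deltas": [
    {"x": -0.02, "y": 0, "z": -0.03, "wx": 0.5, "wy": 2, "wz": 4, "hand": 1},
    {"x": -0.08, "y": -0.015, "z": -0.02, "wx": 1, "wy": 4, "wz": 8, "hand": 1},
    {"x": -0.14, "y": -0.027, "z": 0, "wx": 1.6, "wy": 6, "wz": 12, "hand": 1},
    {"x": -0.2, "y": -0.038, "z": 0.02, "wx": 2.2, "wy": 8, "wz": 16, "hand": 1},
    {"x": -0.26, "y": -0.05, "z": 0.035, "wx": 2.8, "wy": 10, "wz": 20, "hand": 1},
    {"x": -0.32, "y": -0.06, "z": 0.055, "wx": 3.4, "wy": 13, "wz": 26, "hand": 1},
    {"x": -0.37, "y": -0.07, "z": 0.067, "wx": 3.9, "wy": 14.7, "wz": 30, "hand": 1},
    {"x": -0.3926, "y": -0.0744, "z": 0.0728, "wx": 3.9, "wy": 14.7, "wz": 30.1, "hand": 1}
  ]
}}

```text
time: 29.1
tool_pos: [0.4515, 0.0265, 0.2881]
tool_rot: [3.141, 0.0, 1.745]
contact_force: [-0.5, 0.9, 0.1]
opening: 0.0917
```

{"method": "move_arm", "body": {
  "deltas": [
    {"x": -0.06, "y": 0.01, "z": 0.01, "wx": 0, "wy": 0, "wz": 4, "hand": 1},
    {"x": -0.12, "y": 0.021, "z": 0.03, "wx": 0, "wy": 0, "wz": 8, "hand": 1},
    {"x": -0.18, "y": 0.032, "z": 0.05, "wx": 0, "wy": 0, "wz": 12, "hand": 1},
    {"x": -0.235, "y": 0.043, "z": 0.07, "wx": 0, "wy": 0, "wz": 16, "hand": 1},
    {"x": -0.2877, "y": 0.0523, "z": 0.09, "wx": 0, "wy": 0, "wz": 18.3, "hand": 1},
    {"x": -0.2877, "y": 0.0523, "z": 0.093, "wx": 0, "wy": 0, "wz": 18.3, "hand": 1},
    {"x": -0.2877, "y": 0.0523, "z": 0.093, "wx": 0, "wy": 0, "wz": 18.3, "hand": 1}
  ]
}}

```text
time: 29.98
tool_pos: [0.5527, -0.2434, 0.195]
tool_rot: [-3.141, -0.001, 1.43]
contact_force: [0.3, 1.9, -0.3]
opening: 0.0915
```

```bash
python3 - <<'E'
from h import *
p,R,s=tool();print(p,R.as_euler('xyz'),s['qpos'].round(2))
D=Ro.from_euler('xyz',[np.pi,0,np.radians(82)])
plan(([.553,-.242,.078],D))
E
```

```text
[ 0.55270465 -0.24342885  0.19495397] [-3.14100217e+00 -1.17137132e-03  1.43040916e+00] [-0.54  0.51  1.34  0.    1.29 -0.4 ]
d [0.0013 0.0002 0.117 ] w [-0.  -0.1 -0. ]
```

{"method": "move_arm", "body": {
  "deltas": [
    {"x": 0.001, "y": 0, "z": 0.05, "wx": 0, "wy": 0, "wz": 0, "hand": 1},
    {"x": 0.001, "y": 0, "z": 0.1, "wx": 0, "wy": 0, "wz": 0, "hand": 0.7},
    {"x": 0.001, "y": 0, "z": 0.117, "wx": 0, "wy": 0, "wz": 0, "hand": 0.5},
    {"x": 0.001, "y": 0, "z": 0.117, "wx": 0, "wy": 0, "wz": 0, "hand": 0},
    {"x": 0.001, "y": 0, "z": 0.117, "wx": 0, "wy": 0, "wz": 0, "hand": 0},
    {"x": 0.001, "y": 0, "z": 0.117, "wx": 0, "wy": 0, "wz": 0, "hand": 0},
    {"x": 0.001, "y": 0, "z": 0.117, "wx": 0, "wy": 0, "wz": 0, "hand": 0},
    {"x": 0.001, "y": 0, "z": 0.117, "wx": 0, "wy": 0, "wz": 0, "hand": 0}
  ],
  "grip_force": 40
}}

```text
time: 30.98
tool_pos: [0.5538, -0.2432, 0.0791]
tool_rot: [3.139, 0.0, 1.43]
contact_force: [0.7, 0.6, 0.8]
opening: 0.0269
```

{"method": "move_arm", "body": {
  "deltas": [
    {"x": 0, "y": 0, "z": -0.006, "wx": 0, "wy": 0, "wz": 0, "hand": 0},
    {"x": 0, "y": 0, "z": -0.012, "wx": 0, "wy": 0, "wz": 0, "hand": 0},
    {"x": 0, "y": 0, "z": -0.0125, "wx": 0, "wy": 0, "wz": 0, "hand": 0},
    {"x": 0, "y": 0, "z": -0.0125, "wx": 0, "wy": 0, "wz": 0, "hand": 0}
  ]
}}

```text
time: 31.48
tool_pos: [0.5532, -0.243, 0.0906]
tool_rot: [3.141, -0.0, 1.43]
contact_force: [2.7, -2.2, -10.4]
opening: 0.0268
```

{"method": "move_arm", "body": {
  "deltas": [
    {"x": 0, "y": 0.0028, "z": 0, "wx": 0, "wy": 0, "wz": 2, "hand": 0},
    {"x": -0.0003, "y": 0.007, "z": 0, "wx": 0, "wy": 0, "wz": 5, "hand": 0},
    {"x": -0.0008, "y": 0.0111, "z": 0, "wx": 0, "wy": 0, "wz": 8, "hand": 0},
    {"x": -0.0015, "y": 0.0153, "z": 0, "wx": 0, "wy": 0, "wz": 11, "hand": 0},
    {"x": -0.0024, "y": 0.0194, "z": 0, "wx": 0, "wy": 0, "wz": 14, "hand": 0},
    {"x": -0.0035, "y": 0.0234, "z": 0, "wx": 0, "wy": 0, "wz": 17, "hand": 0},
    {"x": -0.0048, "y": 0.0274, "z": 0, "wx": 0, "wy": 0, "wz": 20, "hand": 0},
    {"x": -0.0064, "y": 0.0313, "z": 0, "wx": 0, "wy": 0, "wz": 23, "hand": 0}
  ]
}}

```text
time: 32.48
tool_pos: [0.5828, -0.2533, 0.0903]
tool_rot: [-3.14, -0.0, 1.026]
contact_force: [-0.4, -2.1, -9.8]
opening: 0.0264
```

{"method": "move_arm", "body": {
  "deltas": [
    {"x": -0.0003, "y": 0.007, "z": 0, "wx": 0, "wy": 0, "wz": 5, "hand": 0},
    {"x": -0.0008, "y": 0.0111, "z": 0, "wx": 0, "wy": 0, "wz": 8, "hand": 0},
    {"x": -0.0015, "y": 0.0153, "z": 0, "wx": 0, "wy": 0, "wz": 11, "hand": 0},
    {"x": -0.0024, "y": 0.0194, "z": 0, "wx": 0, "wy": 0, "wz": 14, "hand": 0},
    {"x": -0.0035, "y": 0.0234, "z": 0, "wx": 0, "wy": 0, "wz": 17, "hand": 0},
    {"x": -0.0048, "y": 0.0274, "z": 0, "wx": 0, "wy": 0, "wz": 20, "hand": 0},
    {"x": -0.0055, "y": 0.029, "z": 0, "wx": 0, "wy": 0, "wz": 21, "hand": 0},
    {"x": -0.0055, "y": 0.029, "z": 0, "wx": 0, "wy": 0, "wz": 21, "hand": 0}
  ]
}}

```text
time: 33.48
tool_pos: [0.6048, -0.2729, 0.0905]
tool_rot: [-3.14, -0.0, 0.662]
contact_force: [-0.6, 0.1, -9.5]
opening: 0.0267
```

```bash
python3 - <<'E'
from h import *
p,R,s=tool();print(p,R.as_euler('xyz'),s['contact_force']);d=p[:2]-[.5416,-.323];print(np.degrees(np.arctan2(d[1],d[0])),np.hypot(*d))
E
```

```text
[ 0.60484024 -0.27294624  0.09045146] [-3.13997436e+00 -7.44892745e-05  6.62184581e-01] [-0.5568525   0.14099234 -9.54109988]
38.3611206552339 0.08065176710802695
```

{"method": "move_arm", "body": {
  "deltas": [
    {"x": 0, "y": 0, "z": 0, "wx": 0, "wy": 0, "wz": 0, "hand": 0.36},
    {"x": 0, "y": 0, "z": 0.004, "wx": 0, "wy": 0, "wz": 0, "hand": 0.36},
    {"x": 0, "y": 0.002, "z": 0.006, "wx": 0, "wy": 0, "wz": 1, "hand": 0.36},
    {"x": 0, "y": 0.004, "z": 0.006, "wx": 0, "wy": 0, "wz": 2, "hand": 0.36},
    {"x": 0, "y": 0.006, "z": 0.006, "wx": 0, "wy": 0, "wz": 3, "hand": 0.36},
    {"x": -0.0005, "y": 0.008, "z": 0.006, "wx": 0, "wy": 0, "wz": 4, "hand": 0.36},
    {"x": -0.0005, "y": 0.0095, "z": 0.006, "wx": 0, "wy": 0, "wz": 5, "hand": 0.36},
    {"x": -0.0005, "y": 0.011, "z": 0.006, "wx": 0, "wy": 0, "wz": 5, "hand": 0.36}
  ]
}}

```text
time: 34.48
tool_pos: [0.6116, -0.2818, 0.0852]
tool_rot: [-3.14, -0.001, 0.575]
contact_force: [-2.5, 5.7, 2.9]
opening: 0.0331
```

{"method": "move_arm", "body": {
  "deltas": [
    {"x": 0, "y": 0.001, "z": 0, "wx": 0, "wy": 0, "wz": 0, "hand": 0.36},
    {"x": 0, "y": 0.002, "z": 0, "wx": 0, "wy": 0, "wz": 0, "hand": 0.36},
    {"x": 0, "y": 0.002, "z": 0, "wx": 0, "wy": 0, "wz": 0, "hand": 0.36}
  ]
}}

```text
time: 34.85
tool_pos: [0.6119, -0.282, 0.0851]
tool_rot: [-3.137, -0.0, 0.576]
contact_force: [-5.4, 8.1, 5.6]
opening: 0.033
```

{"method": "move_arm", "body": {
  "deltas": [
    {"x": 0, "y": -0.004, "z": 0, "wx": 0, "wy": 0, "wz": 0, "hand": 0.5},
    {"x": 0, "y": -0.004, "z": 0, "wx": 0, "wy": 0, "wz": 0, "hand": 0.8},
    {"x": 0, "y": -0.004, "z": -0.06, "wx": 0, "wy": 0, "wz": 0, "hand": 1},
    {"x": -0.06, "y": -0.004, "z": -0.12, "wx": 0, "wy": 0, "wz": 0, "hand": 1},
    {"x": -0.12, "y": -0.004, "z": -0.16, "wx": 0, "wy": 0, "wz": 0, "hand": 1},
    {"x": -0.16, "y": -0.004, "z": -0.16, "wx": 0, "wy": 0, "wz": 0, "hand": 1},
    {"x": -0.16, "y": -0.004, "z": -0.16, "wx": 0, "wy": 0, "wz": 0, "hand": 1}
  ]
}}

```text
time: 35.72
tool_pos: [0.4741, -0.3709, 0.2473]
tool_rot: [3.137, -0.0, 0.57]
contact_force: [0.3, -0.1, -0.2]
opening: 0.0916
```

```bash
python3 - <<'E'
from h import *
w,W=pic('wrist','w13.png');b,Q=pic('side','s13.png');a,P=pic('top','t13.png')
k=[.5416+.08*np.cos(np.radians(32)),-.323+.08*np.sin(np.radians(32))]
for h in(.1085,.118):print(h,proj(W,k+[h]),proj(Q,k+[h]))
cv2.imwrite('pics/k13.png',np.vstack([np.hstack([cv2.resize(w,(400,300)),cv2.resize(b[170:290,210:370],(400,300))]),np.hstack([cv2.resize(a[120:240,230:390],(400,300)),cv2.resize(a[215:280,140:227],(400,300))])]))
E
```

```text
0.1085 [252.29373452  11.5220338 ] [312.60544812 255.65724421]
0.118 [252.19565468   8.07441595] [312.91868934 253.878698  ]
```

View pics/k13.png

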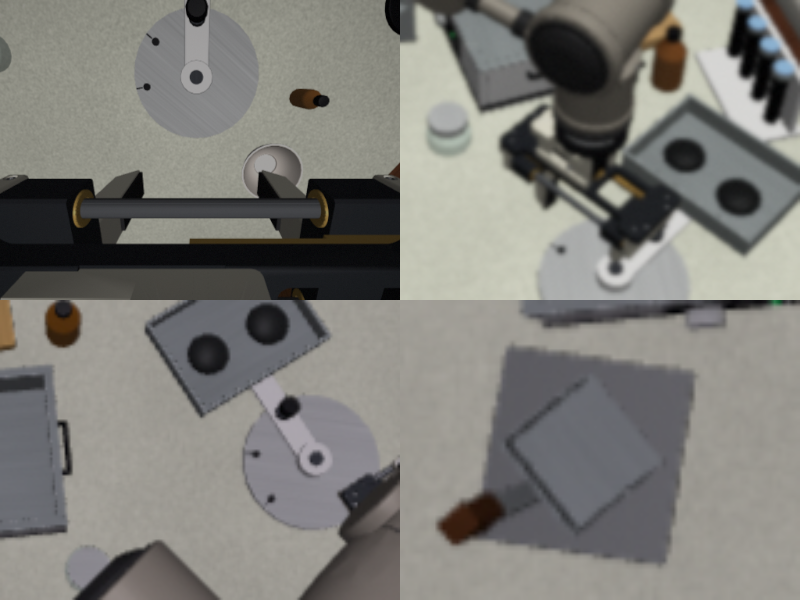

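The wrist view shows the knob at (252,10), against (252,11.5) predicted for a pinned arm. Both stones are in the tray, and the scoop is upright on its mat. As a last check I touch the knob top with shut fingers; home means about 0.1085 m.

{"method": "move_arm", "body": {
  "deltas": [
    {"x": 0.05, "y": 0.001, "z": 0.03, "wx": 0, "wy": 0, "wz": 0, "hand": 0},
    {"x": 0.11, "y": 0.001, "z": 0.06, "wx": 0, "wy": 0, "wz": 0, "hand": 0},
    {"x": 0.16, "y": 0.001, "z": 0.09, "wx": 0, "wy": 0, "wz": 0, "hand": 0},
    {"x": 0.16, "y": 0.001, "z": 0.11, "wx": 0, "wy": 0, "wz": 0, "hand": 0},
    {"x": 0.16, "y": 0.001, "z": 0.12, "wx": 0, "wy": 0, "wz": 0, "hand": 0},
    {"x": 0.16, "y": 0.001, "z": 0.13, "wx": 0, "wy": 0, "wz": 0, "hand": 0},
    {"x": 0.16, "y": 0.001, "z": 0.135, "wx": 0, "wy": 0, "wz": 0, "hand": 0},
    {"x": 0.16, "y": 0.001, "z": 0.135, "wx": 0, "wy": 0, "wz": 0, "hand": 0}
  ],
  "grip_force": 10
}}

```text
time: 36.88
tool_pos: [0.6111, -0.282, 0.1104]
tool_rot: [3.141, -0.001, 0.574]
contact_force: [0.3, 0.3, 0.9]
opening: 0.0165
```

{"method": "move_arm", "body": {
  "deltas": [
    {"x": 0, "y": 0, "z": 0.002, "wx": 0, "wy": 0, "wz": 0, "hand": 0},
    {"x": 0, "y": 0, "z": 0.004, "wx": 0, "wy": 0, "wz": 0, "hand": 0},
    {"x": 0, "y": 0, "z": 0.0055, "wx": 0, "wy": 0, "wz": 0, "hand": 0},
    {"x": 0, "y": 0, "z": 0.0055, "wx": 0, "wy": 0, "wz": 0, "hand": 0}
  ]
}}

```text
time: 37.38
tool_pos: [0.6118, -0.2822, 0.1071]
tool_rot: [3.138, -0.002, 0.575]
contact_force: [-3.4, 0.7, 9.8]
opening: 0.0004
```

There was no contact at 0.110 and firm contact near 0.107–0.108, so the pin is fully home. I withdraw, take a last numeric check, and hand in.

{"method": "move_arm", "body": {
  "deltas": [
    {"x": 0, "y": 0, "z": -0.04, "wx": 0, "wy": 0, "wz": 0, "hand": 0},
    {"x": -0.03, "y": 0, "z": -0.09, "wx": 0, "wy": 0, "wz": 0, "hand": 0},
    {"x": -0.09, "y": 0, "z": -0.14, "wx": 0, "wy": 0, "wz": 0, "hand": 0},
    {"x": -0.15, "y": 0, "z": -0.15, "wx": 0, "wy": 0, "wz": 0, "hand": 0},
    {"x": -0.15, "y": 0, "z": -0.15, "wx": 0, "wy": 0, "wz": 0, "hand": 0},
    {"x": -0.15, "y": 0, "z": -0.15, "wx": 0, "wy": 0, "wz": 0, "hand": 0}
  ]
}}

```text
time: 38.12
tool_pos: [0.4849, -0.3635, 0.2548]
tool_rot: [3.141, -0.001, 0.573]
contact_force: [0.7, 0.7, -0.4]
opening: 0.0005
```

```bash
python3 - <<'E'
from h import *
a,P=pic('top','t14.png');V=cv2.cvtColor(a,cv2.COLOR_BGR2HSV)[...,2]
m=np.zeros_like(V);m[110:190,285:370]=V[110:190,285:370]<45
n,l,st,c=cv2.connectedComponentsWithStats(m);t=np.radians(32);T=np.array([.5416,-.323])+.21*np.array([np.cos(t),np.sin(t)])
for i in range(1,n):
    if st[i,4]>40:
        q=onz(P,*c[i],.08)[:2]-T;print(st[i,4],'tray xy',q@[np.cos(t),np.sin(t)],q@[-np.sin(t),np.cos(t)])
b=cv2.imread('pics/t13.png');print('diff scoop area',np.abs(a[215:280,140:227].astype(int)-b[215:280,140:227]).max())
print(tool()[0],tool()[2]['contact_force']);robot.hand_in()
E
```

```text
186 tray xy -0.009696785784021542 -0.04656019555355128
176 tray xy -0.002366360756799364 0.049890070265887515
52 tray xy -0.12674073705458566 -0.0027109019492136954
diff scoop area 5
[ 0.48560169 -0.36276951  0.25414125] [-0.15355741  0.32990266 -0.74547083]
the job is handed in; nothing more can be done
```

The job is done and handed in at about 38 s of the 210 s allowed. I pinned the tray at the loading stop and moved both stones present into it with the scoop. I then stood the scoop back on its mat and swung the loaded tray to the couch stop.

Last checks before hand-in:
- **Stones:** both lie in the tray, at tray (x, y) of about (-10, -47) mm and (-2, 50) mm. The tank is empty.
- **Couch stop:** the pin blocked a sideways push of about 10 N. The fingers met the knob top near 0.107–0.108 m, against 0.1085 m for a pin fully home.
- **Loading stop:** here I only had the blocked sideways push, about 8.5 N, and the camera view. I did not touch the knob top to check its height.
- **Scoop:** it stands upright on its mat, a few millimetres from the middle by eye and by my estimate.
- **Other things:** the arm was clear of everything, and the bystanders in view looked unmoved. I did not measure their positions.

No check failed or disagreed. My first two move calls were refused because each row must contain every key; nothing moved.

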